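# Set the bench meter's mode screw with a screwdriver

## Task

The bench meter has to be put into calibration mode: take the flat screwdriver from its stand, fit its blade squarely into the slotted dial on the meter's sloping panel and turn the dial clockwise about a quarter turn, until it stops with the slot in line with the two bar marks. Then put the screwdriver back in its stand, upright and fully down. Do not turn the dial with the fingers, and leave the other things where they are.

Things in the scene. Friction and masses are not known exactly. Their poses are not given: they have to be found in the camera images.
- screwdriver: Loose flat screwdriver, 151 mm, 90 g, standing blade down in the stand, any yaw. Origin: middle of the blade's edge; z up the shank to the handle, x along the blade's width, y its thickness. Blade 14 x 2.4 mm, straight for 12 mm; round shank 8 mm; round guard 30 mm across at z 75-81 mm; black handle z 80-146 mm, flattened: 28 mm along x, 18 mm along y, the way to grip it; end cap to 151 mm
- tool_stand: Fixed upright grey block, 60 x 60 mm, 85 mm high, on a black foot 84 x 84 x 8 mm. Origin at the centre of its underside, z up. A round hole runs straight down its middle. With the screwdriver fully down, its guard rests on the block's top and the blade's edge is 10 mm above the stand's underside
- stand_hole (a point): Centre of the mouth of the stand's hole, on the block's top, 85 mm above the worktop; z up. The hole is 19 mm in diameter, 77 mm deep, with a 2 mm flared rim
- console: Fixed white bench meter, 130 mm deep (x), 150 mm wide (y), 81 mm high. Origin at the centre of its underside, front to its own -x, z up. Its grey panel rises from 30 mm at the front edge at 25 degrees from level, so its normal leans 25 degrees to the front. Black-framed blank display in the upper part; below it, in the middle, a slotted metal dial in a black ring 50 mm across and 4 mm high
- slot (a point): Centre of the slot's mouth on the dial's face; turns with the dial. z points out of the panel along the dial's axis, 25 degrees from vertical; x lies along the slot (either way round is the same). Dial 38 mm across, face 12 mm above the panel. Slot 18 mm long, 4 mm wide, 8 mm deep from the face, closed at both ends; its edges flare at 45 degrees over the top 3 mm, to 24 mm long (10 mm wide)
- mode_dial (a joint): Turn of the dial, rad, growing clockwise as seen facing the panel (a negative turn about the slot's z). 0: slot straight up the panel, at two dots; 1.571, the stop and goal: slot level, at two bar marks. Starts within -0.26 (a stop) to 0.2. Rubbing torque 0.05 N m, no spring: it stays where left. The blade has about 7 degrees of play in the slot, so it must turn that much further
- petri_dish: Bystander, leave alone: closed round dish, 59 mm across, 15 mm high; origin at the centre of its underside
- marker: Bystander, leave alone: black-capped marker pen, 137 mm long along y, 12 mm thick; origin at the centre of its underside
- beaker: Bystander, leave alone: empty glass beaker, 75 x 81 mm, 95 mm high; origin at the centre of its underside
- sample_tub: Bystander, leave alone: open clear tub with dark chips, 76 x 100 mm, 54 mm high; origin at the centre of its underside
- tape_roll: Bystander, leave alone: roll of tape lying flat, 68 mm across, 18 mm high; origin at the centre of its underside
There are look-alikes about, which are no part of the job. What is shaped like the tool_stand but red is not meant.

How it is judged:
By the outcome, as a careful person would: the job done as asked, in the order asked, and still so for the second after the job is handed in, with the robot touching nothing.
It also fails if it takes over 64 s, if anything falls off the work surface, if the arm or the gripper's body presses on something with over 40 N, if the wrist force passes 120 N, or if a joint passes its speed limit or range.

## Robot

A 6-joint arm with a two-finger parallel gripper is mounted at the origin on a cart in front of the work surface, level with it; the furniture and walls round the work are solid. World frame = base frame: x ahead of the robot, y to its left, z up, the work surface at z = 0. Lengths are in m, angles in rad, forces in N, time in s.
With the tool pointing down it reaches from about 0.225 to 0.875 m from the base axis. Payload 3.4 kg.
Tool frame: the origin (TCP) lies at the very end of the fingers, on their centre line; the grasp point (between the pads) lies 19 mm behind it; x points along the fingers, y is the direction in which the jaws open and shut, and the axes are right-handed (so a half turn about x gives the same grasp; the last joint's range is limited). The gripper opens to 85 mm and grips with 20 to 120 N. Pads are 22 mm wide; open, the fingers measure 114 mm over their backs; the gripper's body (76 mm by 85 mm) begins 54 mm behind the grasp point. The pads swing forward as they close: fully open they stand 13 mm farther back than shut.
Start: joints at [-1.271, 0.276, 1.505, -0, 1.361, -0.121], TCP at [0.235, -0.525, 0.231] pointing down, gripper open.
Joint ranges: [-2.89, 2.89], [-0.75, 2.08], [0.22, 2.7], [-1.18, 4.32], [0.11, 2.71], [-2.7, 2.7]. Speed limits (rad/s): [2.57, 2.57, 3.14, 3.14, 3.14, 3.14].

## Interface

Orientations are given as a unit quaternion [w, x, y, z].
In Python, from rig import manip gives the robot as it stands. The module is installed in compiled form; this text tells all that it offers.
- The arm moves only by the tool play_rows, never from a script. Its argument "plan" is a list that holds one entry, the list of rows, each a list of 5 numbers: the closure, from 0 (fully open) to 1 (shut), then the shift along the tool's x, y, z in m, then the turn about the tool's x in degrees. A call has 1 to 12 rows; each row is the pose to reach, as a shift and turn from the pose measured when the call began, along the tool's axes at that moment; what a row does not reach only later rows make up. A row lasts 1/10 s, in which the tool goes at most 50 mm and 8.59 degrees, less where a joint would pass 70% of its speed; a pose out of reach is approached as far as the arm can. A call with a gripper value outside its range is refused whole. The fingers move at their own pace and stop on an object; "grip_force" is the grip in N (left out, the last holds). Time passes only in rows, so rows that repeat a pose let the fingers close. It gives the time, the measured TCP pose, the force and the opening at its end, in the units of the state.
- manip.get_state(): the state, without advancing time (a new reading comes with each control period).
- manip.get_image(name): name is "side" or "top"; returns (picture, depth): 420x560x3 uint8, red, green, blue; 420x560 float32, m along the optical axis (not along the pixel's ray), 0 where there is no reading.
- manip.camera_params(name): a dict with "intrinsics" (3x3 intrinsics, pixels), "dist_coeffs" ([k1, k2, p1, p2, k3] as OpenCV has them; the pictures are not rectified), "R" (3x3) and "t" (3): a world point X has camera coordinates R X + t. Camera axes: x right, y down, z forward; pixel columns grow to the right and rows downward; lengths in m; the calibration is good to about 2 mm. A picture is of the moment at which its call begins. camera_params takes no time and is no camera call.
- manip.sign_off(): hands the job in, once; it reports no verdict.
The state is a dict: "clock": time; "qpos": joint angles; "qd": joint speeds; "effort": joint torques, N m; "position": TCP position; "ee_rot": TCP orientation; "contact_force": force on the tool from outside, world axes, zero at the start; "moment": the same for the moment, N m; "width": finger opening in m.
Only numpy, scipy, OpenCV 4.12 (cv2) and the standard library are available. Lean on these libraries where they do the work, as an engineer would, in place of code of your own. Each camera call takes 0.05 s, during which the arm holds its last target.

## Working session

There is one attempt and no reset: what is moved stays moved. The work goes in short steps, Python scripts to look and compute and a tool call to move; the robot and the scene stay as the last step left them, time stands still between calls to the robot, and variables do not carry over. Pictures are saved under pics/ and viewed, and the job is handed in when it is done.

Besides the shell and the picture viewer there is one more tool, called after "Request:" as a command line: name --argument value ..., lists and objects as JSON in quotes. play_rows: Moves the arm, as the interface text tells. Its arguments: {"type":"object","properties":{"plan":{"type":"array","items":{"type":"array","items":{"type":"array","items":{"type":"number"}}}},"grip_force":{"type":"number"}},"required":["plan"]}

```bash
mkdir -p pics
python3 - <<'E'
from rig import manip
import cv2, numpy as np
for n in ["side","top"]:
    p,d=manip.get_image(n); cv2.imwrite(f"pics/{n}0.png",p[...,::-1]); np.save(f"{n}0_d.npy",d); np.save(f"{n}0_p.npy",p)
    print(n,manip.camera_params(n))
print(manip.get_state())
E
```

```text
side {'intrinsics': array([[420.01955865,   0.        , 280.86814725],
       [  0.        , 420.01955865, 213.4893973 ],
       [  0.        ,   0.        ,   1.        ]]), 'dist_coeffs': array([0.01716613, 0.        , 0.        , 0.        , 0.        ]), 'R': array([[ 0.96968182, -0.24412175,  0.01103395],
       [-0.12570081, -0.53700214, -0.83416306],
       [ 0.2095626 ,  0.80748577, -0.55140752]]), 't': array([-0.48192401,  0.08570253,  1.36890991])}
top {'intrinsics': array([[411.88286691,   0.        , 282.68810522],
       [  0.        , 411.88286691, 208.075163  ],
       [  0.        ,   0.        ,   1.        ]]), 'dist_coeffs': array([-0.04462585,  0.        ,  0.        ,  0.        ,  0.        ]), 'R': array([[-0.01046629, -0.99992408,  0.00650348],
       [-0.98178637,  0.00904216, -0.18977292],
       [ 0.18969971, -0.00837125, -0.98180647]]), 't': array([-0.07428504,  0.50780602,  1.17494186])}
{'clock': 0.1, 'qpos': array([-1.27100823e+00,  2.76555258e-01,  1.50598093e+00,  7.02123144e-06,
        1.36068226e+00, -1.20987757e-01]), 'qd': array([-0.00119564, -0.00129969, -0.00257236,  0.00102605, -0.00068943,
       -0.00038723]), 'effort': array([ 3.45025437e-04, -4.17698729e+01, -2.46404529e+01, -2.18386695e-04,
        5.82278983e-03, -1.11217361e-05]), 'position': array([ 0.23473997, -0.52441089,  0.230523  ]), 'ee_rot': array([-0.14709839, -0.69146604, -0.14824385,  0.69156384]), 'contact_force': array([-0.34175632, -0.18667598,  0.64806954]), 'moment': array([ 0.01620915, -0.00336554, -0.02200645]), 'width': 0.08506916627475304}
```

View pics/side0.png

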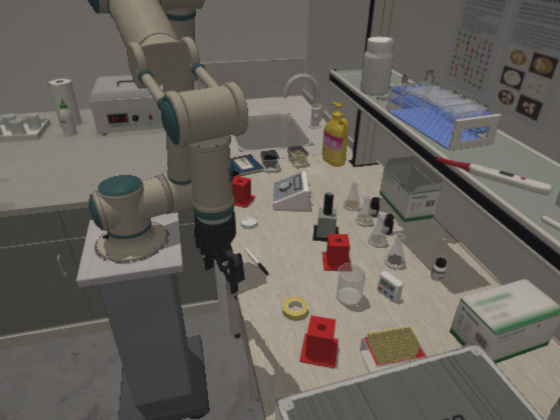

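View pics/top0.png

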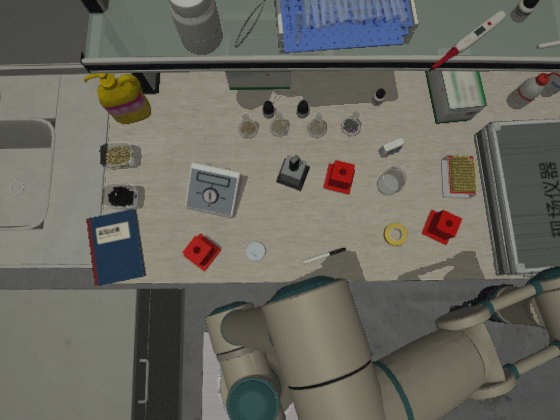

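```bash
cat > h.py <<'E'
import cv2, numpy as np
from rig import manip
def cam(n):
    c=manip.camera_params(n); return c["intrinsics"],c["dist_coeffs"],np.array(c["R"]),np.array(c["t"])
def world(n,uv,d):
    K,D,R,t=cam(n); uv=np.asarray(uv,float).reshape(-1,1,2)
    r=cv2.undistortPoints(uv,K,D).reshape(-1,2); d=np.asarray(d).reshape(-1,1)
    X=np.c_[r*d,d]; return (X-t)@R
def onplane(n,uv,z):
    K,D,R,t=cam(n); r=cv2.undistortPoints(np.asarray(uv,float).reshape(-1,1,2),K,D).reshape(-1,2)
    v=np.c_[r,np.ones(len(r))]@R; c=-R.T@t
    return c+v*((z-c[2])/v[:,2:3])
def pix(n,X):
    K,D,R,t=cam(n); return cv2.projectPoints(np.asarray(X,float).reshape(-1,3),cv2.Rodrigues(R)[0],t,K,D)[0].reshape(-1,2)
def crop(n,p,u0,v0,u1,v1,s,out):
    c=cv2.resize(p[v0:v1,u0:u1,::-1],None,fx=s,fy=s,interpolation=cv2.INTER_CUBIC); cv2.imwrite(out,c)
E
python3 - <<'E'
from h import *
p=np.load("top0_p.npy"); crop("top",p,180,140,320,225,5,"pics/c1.png")
p=np.load("side0_p.npy"); crop("side",p,265,165,345,245,7,"pics/c2.png")
for n in ["top","side"]:
    d=np.load(n+"0_d.npy"); p=np.load(n+"0_p.npy")
    v,u=np.mgrid[0:420,0:560]; W=world(n,np.c_[u.ravel(),v.ravel()],d.ravel()).reshape(420,560,3); W[d==0]=np.nan
    np.save(n+"W.npy",W)
    pts=[(293,168),(293,158),(210,196),(250,250)] if n=="top" else [(328,197),(327,215),(285,187)]
    for q in pts: print(n,q,W[q[1],q[0]].round(4))
E
```

```text
top (293, 168) [ 0.6099 -0.1093  0.1183]
top (293, 158) [ 0.6252 -0.1082  0.1633]
top (210, 196) [0.5434 0.1357 0.0598]
top (250, 250) [0.3864 0.0196 0.0168]
side (328, 197) [ 0.6161 -0.124   0.1515]
side (327, 215) [ 0.6173 -0.1257  0.0848]
side (285, 187) [0.5427 0.122  0.0594]
```

View pics/c1.png

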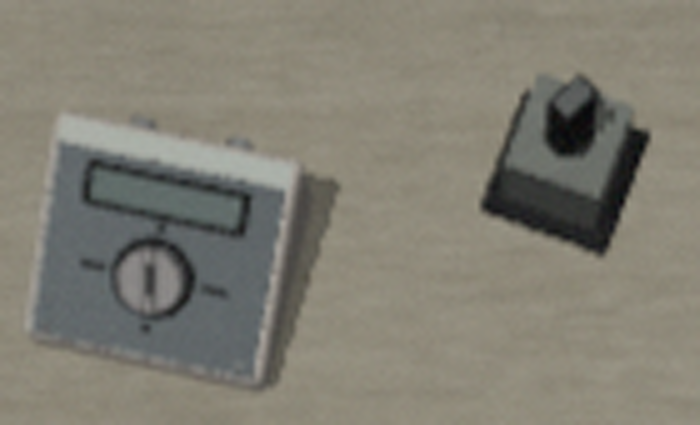

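View pics/c2.png

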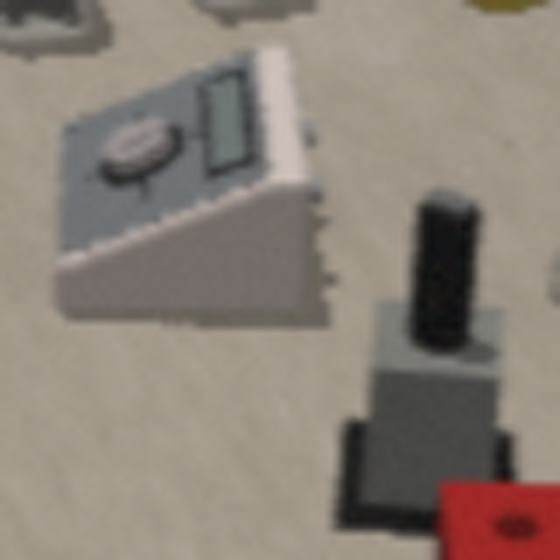

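Run:
```python
from h import *
from scipy.spatial.transform import Rotation as Ro
s=manip.get_state(); q=s["ee_rot"]; M=Ro.from_quat(np.r_[q[1:],q[0]]).as_matrix(); print(M.round(4))
W=np.load("topW.npy")
# stand: points with z 0.07..0.1 near
S=np.load("sideW.npy")
for n,w in (("top",W),("side",S)):
    b=(abs(w[...,0]-0.61)<0.08)&(abs(w[...,1]+0.12)<0.08)
    for lo,hi in ((.078,.092),(.125,.143),(.145,.18)):
        m=b&(w[...,2]>lo)&(w[...,2]<hi); P=w[m]; print(n,lo,m.sum(),np.median(P,0).round(4),P.min(0).round(3),P.max(0).round(3))
# floor check, shelf
for u,v in ((170,120),(350,260),(420,150),(250,80)): print(W[v,u].round(4))
for v in range(20,130,10): print(v,W[v,200].round(3),W[v,420].round(3))
```

```text
[[-5.000e-04  4.085e-01 -9.128e-01]
 [ 1.600e-03 -9.128e-01 -4.085e-01]
 [-1.000e+00 -1.600e-03 -2.000e-04]]
top 0.078 303 [ 0.6146 -0.11    0.0856] [ 0.583 -0.149  0.078] [ 0.661 -0.075  0.092]
top 0.125 16 [ 0.6145 -0.1074  0.1336] [ 0.608 -0.123  0.127] [ 0.622 -0.098  0.142]
top 0.145 66 [ 0.6194 -0.1109  0.1578] [ 0.608 -0.125  0.145] [ 0.633 -0.097  0.167]
side 0.078 180 [ 0.6141 -0.1251  0.0839] [ 0.582 -0.151  0.078] [ 0.658 -0.077  0.092]
side 0.125 41 [ 0.618  -0.1208  0.1335] [ 0.608 -0.129  0.125] [ 0.632 -0.11   0.142]
side 0.145 56 [ 0.6187 -0.1162  0.1543] [ 0.606 -0.127  0.145] [ 0.635 -0.106  0.163]
[0.8083 0.2808 0.0047]
[ 0.3544 -0.2815  0.0015]
[ 7.022e-01 -5.220e-01 -6.000e-04]
[0.9165 0.0194 0.0595]
20 [0.797 0.085 0.525] [ 0.887 -0.404  0.399]
30 [0.796 0.091 0.495] [ 0.86  -0.401  0.4  ]
40 [0.793 0.097 0.464] [ 0.833 -0.399  0.4  ]
50 [0.792 0.103 0.428] [ 0.807 -0.397  0.4  ]
60 [0.781 0.107 0.406] [ 0.781 -0.394  0.401]
70 [0.78  0.115 0.363] [ 0.781 -0.409  0.358]
80 [0.947 0.188 0.007] [ 0.947 -0.542 -0.   ]
90 [0.914 0.188 0.001] [ 0.91  -0.539  0.   ]
100 [0.876 0.186 0.006] [ 0.873 -0.534  0.004]
110 [0.841 0.185 0.005] [ 0.841 -0.534 -0.003]
120 [ 0.811  0.186 -0.005] [ 0.803 -0.529  0.002]
```

Run:
```python
from h import *
p=np.load("top0_p.npy"); 
def g(p,u0,v0,u1,v1,s):
    c=cv2.resize(p[v0:v1,u0:u1,::-1],None,fx=s,fy=s,interpolation=cv2.INTER_CUBIC)
    c=np.clip(c.astype(float)*1.6,0,255).astype(np.uint8)
    for u in range(u0,u1,5): cv2.putText(c,str(u),((u-u0)*s,8),0,.3,(0,0,255)); cv2.line(c,((u-u0)*s+s//2,10),((u-u0)*s+s//2,14),(0,0,255))
    for v in range(v0,v1,5): cv2.putText(c,str(v),(0,(v-v0)*s+s//2+3),0,.3,(0,0,255)); 
    return c
a=g(p,270,148,320,196,12); cv2.imwrite("pics/c3.png",a)
a=g(p,183,158,245,220,9); cv2.imwrite("pics/c4.png",a)
p=np.load("side0_p.npy")
a=g(p,305,185,345,245,10); cv2.imwrite("pics/c5.png",a)
```

```text
(no output)
```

View pics/c3.png

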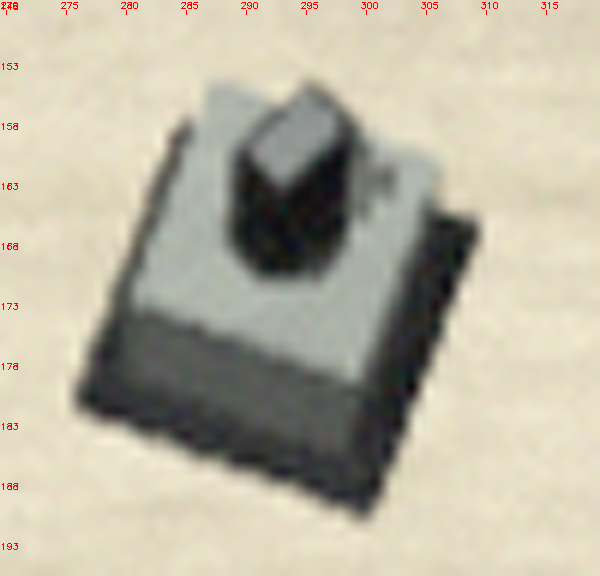

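View pics/c4.png

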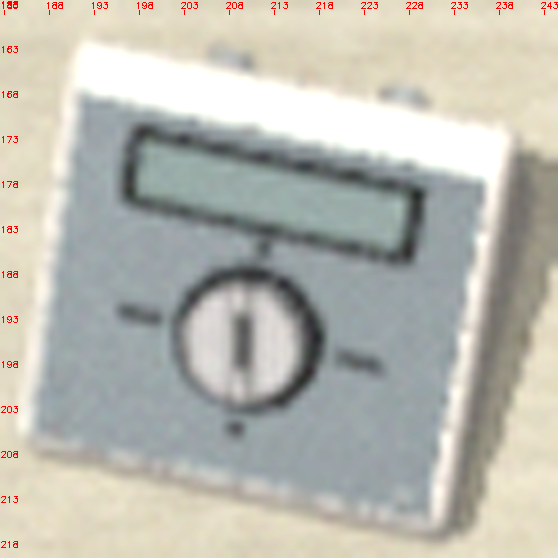

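View pics/c5.png

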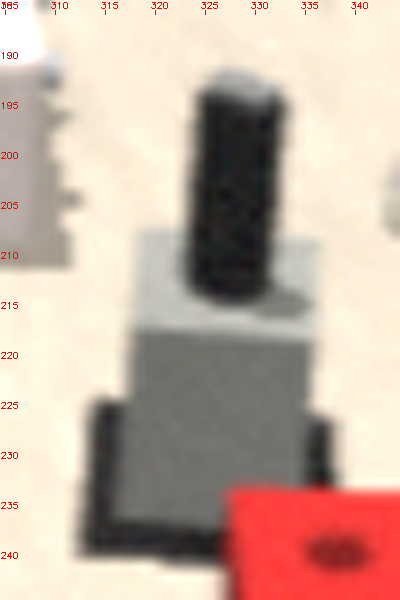

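```bash
cat > fit.py <<'E'
from h import *
from scipy.optimize import least_squares
def uv(px,u0,v0,s): px=np.array(px,float); return (px+.5)/s-.5+[u0,v0]
t25=np.tan(np.radians(25)); c25,s25=np.cos(np.radians(25)),np.sin(np.radians(25))
def T(P,x,y,a): 
    P=np.array(P,float)*1; c,s=np.cos(a),np.sin(a); return np.c_[x+c*P[:,0]-s*P[:,1],y+s*P[:,0]+c*P[:,1],P[:,2]]
def con(d):
    # panel pts: xd = console x of dial foot on panel
    pan=lambda a,b,h=0: [d+a*c25-h*s25, b, .030+(d+.065)*t25+a*s25+h*c25]
    return [[.065,.075,.081],[.065,-.075,.081],[-.065,.075,.030],[-.065,-.075,.030]], pan
obs_t=uv([(85,42),(512,135),(27,440),(440,525)],183,158,9)
bars=uv([(118,310),(160,322),(335,353),(383,368)],183,158,9); dots=uv([(265,247),(235,428)],183,158,9); dc=uv([(242,340)],183,158,9)
obs_s=uv([(58,262),(325,320),(302,185)],265,165,7); dcs=uv([(140,148)],265,165,7)
def res(p):
    x,y,a,d,l,m=p; C,pan=con(d)
    r=[pix("top",T(C,x,y,a))-obs_t]
    B=[pan(0,l+.01),pan(0,l),pan(0,-l),pan(0,-l-.01)]
    bm=pix("top",T(B,x,y,a)); 
    r.append(((bm[:2].mean(0)+bm[2:].mean(0))-(bars[:2].mean(0)+bars[2:].mean(0)))/2*2)
    r.append(pix("top",T([pan(m,0),pan(-m,0)],x,y,a))-dots)
    r.append(pix("top",T([pan(0,0,.012)],x,y,a))-dc)
    r.append(pix("side",T([[-.065,-.075,.030],[.065,-.075,0],[.044,-.075,.081]],x,y,a))-obs_s)
    r.append(pix("side",T([pan(0,0,.012)],x,y,a))-dcs)
    return np.concatenate([q.ravel() for q in r])
if __name__=="__main__":
    f=least_squares(res,[.54,.14,-.17,-.01,.03,.035]); print(f.x.round(4)); print(f.fun.round(1))
    x,y,a,d,l,m=f.x; pan=con(d)[1]; print("slot",T([pan(0,0,.012)],x,y,a).round(4), "normal",(-np.cos(a)*s25,-np.sin(a)*s25,c25))
    # slot direction on face plane
    sl=uv([(245,312),(241,370)],183,158,9)
    def r2(q): 
        e=[pan(q[1]+.009*np.cos(q[0]),q[2]-.009*np.sin(q[0]),.010),pan(q[1]-.009*np.cos(q[0]),q[2]+.009*np.sin(q[0]),.010)]
        e=pix("top",T(e,x,y,a)); v=e[0]-e[1]; w=sl[0]-sl[1]
        return [ (v[0]*w[1]-v[1]*w[0])/np.linalg.norm(v)/np.linalg.norm(w), *(e.mean(0)-sl.mean(0))]
    g=least_squares(r2,[0,0,0]); print("dial angle (cw+)",g.x)
    # stand
    top=uv([(207,83),(440,160),(362,385),(130,310)],270,148,12)
    foot=uv([(78,405),(368,518),(480,220)],270,148,12)
    st=uv([(135,230),(318,242),(310,340),(132,330)],305,185,10)
    h=.03
    def r3(p):
        x,y,a=p
        A=T([[h,h,.085],[h,-h,.085],[-h,-h,.085],[-h,h,.085]],x,y,a); F=T([[-.042,.042,.004],[-.042,-.042,.004],[.042,-.042,.008]],x,y,a)
        return np.concatenate([(pix("top",A)-top).ravel(),(pix("top",F)-foot).ravel(),.7*(pix("side",A)-st).ravel()])
    # find which yaw ordering in side
    f=least_squares(r3,[.615,-.115,-.3]); print("stand",f.x.round(4)); print(f.fun.round(1))
    cap=uv([(310,80),(352,128),(288,188),(246,148)],270,148,12); C=onplane("top",cap,.161); print(C.round(4),C.mean(0)); v=(C[0]+C[1])/2-(C[2]+C[3])/2; print("handle x dir deg",np.degrees(np.arctan2(v[1],v[0])), np.linalg.norm(v))
    sc=uv([(240,85)],305,185,10); print("side cap",onplane("side",sc,.161))
E
python3 fit.py
```

```text
[ 0.5672  0.1313 -0.2107 -0.0196 -0.005   0.0314]
[-1.  -1.6  0.9 -2.2 -1.3 -0.3  1.1  0.1  0.8 -0.1  0.1 -0.   0.5  0.
  0.2  0.6  0.8  0.6 -1.7 -1.  -3.3 -0.9 -0.5 -1.2]
slot [[0.5431 0.1364 0.0621]] normal (np.float64(-0.41327412786683704), np.float64(0.08837811037036021), np.float64(0.9063077870366499))
dial angle (cw+) [-0.07425871  0.00086789  0.00084436]
stand [ 0.623  -0.1108 -0.2319]
[ -1.5   0.8  -1.   -1.3   1.2  -0.9   0.5   1.    0.2   2.9   2.3  -0.7
  -1.3  -1.6  12.   -0.2   0.8   6.1 -11.8  -0.8  -0.4  -7.2]
[[ 0.6368 -0.115   0.161 ]
 [ 0.6252 -0.1245  0.161 ]
 [ 0.611  -0.1095  0.161 ]
 [ 0.6206 -0.1     0.161 ]] [ 0.6234049 -0.1122645  0.161    ]
handle x dir deg -44.47602684900745 0.021370477164280956
side cap [[ 0.61989793 -0.11637235  0.161     ]]
```

Run:
```python
from fit import *
def tri(a,b):
    f=lambda X: np.r_[(pix("top",X)-a).ravel(),(pix("side",X)-b).ravel()]
    s=least_squares(f,[.6,0,.1]); return s.x,s.fun
print("dial",tri(dc[0],dcs[0]))
print("cap",tri(uv([(300,135)],270,148,12)[0],uv([(240,85)],305,185,10)[0]))
st=uv([(135,230),(318,242),(310,340),(132,330)],305,185,10)
print(onplane("side",st,.085).round(4)); 
top=uv([(207,83),(440,160),(362,385),(130,310)],270,148,12)
print(onplane("top",top,.085).round(4),onplane("top",top,.085).mean(0),onplane("side",st,.085).mean(0))
foot=uv([(78,405),(368,518),(480,220)],270,148,12)
F=onplane("top",foot,.004);print(F, (F[0]+F[2])/2)
for c in ([.5445,.136,.0621],): 
  pass
W=np.load("topW.npy");S=np.load("sideW.npy")
print(W[192:200,206:214,2].round(3)); print(np.median(S[183:188,282:288].reshape(-1,3),0))
```

```text
dial (array([0.54595105, 0.13817156, 0.0556566 ]), array([-0.01714532,  0.12323139,  0.15248269, -0.03200105]))
cap (array([ 0.62310109, -0.11234306,  0.15874123]), array([-0.07904996,  0.43321517,  0.48061212, -0.13704293]))
[[ 0.6031 -0.0771  0.085 ]
 [ 0.6595 -0.0978  0.085 ]
 [ 0.6369 -0.1514  0.085 ]
 [ 0.5836 -0.1331  0.085 ]]
[[ 0.6615 -0.0928  0.085 ]
 [ 0.6413 -0.1499  0.085 ]
 [ 0.5843 -0.1296  0.085 ]
 [ 0.6037 -0.0733  0.085 ]] [ 0.62269576 -0.11138397  0.085     ] [ 0.62076267 -0.11486367  0.085     ]
[[ 0.60106507 -0.05980597  0.004     ]
 [ 0.57020669 -0.13470638  0.004     ]
 [ 0.65023858 -0.16561208  0.004     ]] [ 0.62565182 -0.11270902  0.004     ]
[[0.066 0.067 0.068 0.07  0.065 0.066 0.069 0.07 ]
 [0.069 0.069 0.067 0.068 0.058 0.074 0.068 0.07 ]
 [0.067 0.068 0.067 0.056 0.063 0.064 0.075 0.069]
 [0.061 0.062 0.06  0.057 0.066 0.064 0.066 0.069]
 [0.06  0.065 0.062 0.055 0.06  0.066 0.065 0.066]
 [0.061 0.063 0.066 0.06  0.059 0.061 0.064 0.065]
 [0.057 0.061 0.058 0.051 0.056 0.064 0.063 0.063]
 [0.057 0.062 0.059 0.058 0.056 0.057 0.06  0.064]]
[0.54316894 0.130099   0.06247091]
```

Request:
play_rows --plan '[[[0, -0.05, 0, 0, 0], [0, -0.1, 0.02, -0.02, 0], [0, -0.15, 0.06, -0.05, 0], [0, -0.15, 0.1, -0.08, 0], [0, -0.15, 0.13, -0.11, 0], [0, -0.15, 0.16, -0.14, 0], [0, -0.15, 0.18, -0.18, 0], [0, -0.15, 0.2, -0.21, 0], [0, -0.15, 0.2, -0.21, 0]]]'

```text
clock: 1.0
position: [0.5139, -0.6213, 0.3746]
ee_rot: [0.147, 0.691, 0.152, -0.691]
contact_force: [-0.6, -0.2, -0.9]
width: 0.0851
```

```bash
cat > st.py <<'E'
from h import *
from scipy.spatial.transform import Rotation as Ro
import json
def st(pr=True):
    s=manip.get_state(); q=s["ee_rot"]; M=Ro.from_quat(np.r_[q[1:],q[0]]).as_matrix()
    open("log.jsonl","a").write(json.dumps([s["qpos"].tolist(),s["position"].tolist(),s["ee_rot"].tolist()])+"\n")
    if pr:
        print("t",round(s["clock"],2),"pos",s["position"].round(4),"w",round(s["width"],4),"F",s["contact_force"].round(1),"M",s["moment"].round(2))
        print("q",s["qpos"].round(3),"r",round(float(np.hypot(*s["position"][:2])),4)); print("toolx",M[:,0].round(4),"jaw deg",round(float(np.degrees(np.arctan2(M[1,1],M[0,1]))),2)); print(M.round(4).tolist())
    return s,M
if __name__=="__main__": st()
E
python3 st.py
```

```text
t 1.0 pos [ 0.5139 -0.6213  0.3746] w 0.0851 F [-0.6 -0.2 -0.9] M [0.03 0.01 0.01]
q [-0.967  0.678  0.485  0.003  1.985  0.178] r 0.8063
toolx [-0.0013  0.0062 -1.    ] jaw deg -65.57
[[-0.0013, 0.4135, -0.9105], [0.0062, -0.9105, -0.4135], [-1.0, -0.0062, -0.0014]]
```

Request:
play_rows --plan '[[[0, 0, 0.045, -0.012, 0], [0, 0, 0.09, -0.024, 0], [0, 0, 0.137, -0.036, 0], [0, 0, 0.137, -0.036, 0], [0, 0, 0.137, -0.036, 0], [0, 0, 0.137, -0.036, 0]]]'

```text
clock: 1.6
position: [0.565, -0.6851, 0.338]
ee_rot: [0.161, 0.698, 0.138, -0.684]
contact_force: [0.5, -0.1, 0.9]
width: 0.0853
```

```bash
python3 st.py
```

```text
t 1.6 pos [ 0.565  -0.6851  0.338 ] w 0.0853 F [ 0.5 -0.1  0.9] M [ 0.06  0.01 -0.01]
q [-0.962  0.849  0.221  0.007  2.033  0.186] r 0.888
toolx [ 0.027  -0.0285 -0.9992] jaw deg -65.62
[[0.027, 0.4126, -0.9105], [-0.0285, -0.9102, -0.4133], [-0.9992, 0.0371, -0.0128]]
```

Request:
play_rows --plan '[[[0, -0.15, 0.4, -0.1, 0], [0, -0.15, 0.4, -0.1, 0], [0, -0.15, 0.4, -0.1, 0], [0, -0.15, 0.4, -0.1, 0], [0, -0.15, 0.4, -0.1, 0]]]'

```text
clock: 2.1
position: [0.5824, -0.7113, 0.3138]
ee_rot: [0.175, 0.705, 0.124, -0.676]
contact_force: [-0.2, -0.3, 0.3]
width: 0.085
```

```bash
python3 st.py
```

```text
t 2.1 pos [ 0.5824 -0.7113  0.3138] w 0.085 F [-0.2 -0.3  0.3] M [ 0.07  0.01 -0.01]
q [-0.964  0.877  0.221  0.01   1.961  0.185] r 0.9193
toolx [ 0.0541 -0.0616 -0.9966] jaw deg -65.66
[[0.0541, 0.4108, -0.9101], [-0.0616, -0.9083, -0.4137], [-0.9966, 0.0784, -0.0238]]
```

```bash
cat > kin.py <<'E'
import json,numpy as np
from scipy.optimize import least_squares
def fk(q,k):
    a,h,L1,L2,d,Lt=k; p=q[1]+q[2]
    pit=p+q[4]
    return np.array([a+L1*np.sin(q[1])+L2*np.sin(p+d)+Lt*np.sin(pit), h+L1*np.cos(q[1])+L2*np.cos(p+d)+Lt*np.cos(pit)])
D=[json.loads(l) for l in open("log.jsonl")]
D.append([[-1.27100823e+00,  2.76555258e-01,  1.50598093e+00,0,1.36068226e+00,-.121],[ 0.23473997, -0.52441089,  0.230523 ],0])
f=lambda k: np.concatenate([fk(d[0],k)-[np.hypot(*d[1][:2]),d[1][2]] for d in D])
s=least_squares(lambda k: np.r_[f(k),0.01*(k-[0,.3,.45,.45,0,.25])],[0,.3,.45,.45,0,.25])
if __name__=="__main__": print(s.x.round(4),f(s.x).round(4))
E
python3 kin.py
```

```text
[0.006  0.1425 0.6269 0.4242 0.1418 0.3681] [-0.0001 -0.0002 -0.      0.      0.0001  0.0001  0.      0.    ]
```

```bash
cat > go.py <<'E'
# usage: go.py x y z [jawdeg]  -> shift in tool axes, and turn
import sys; from st import *
s,M=st(False); t=np.array([float(v) for v in sys.argv[1:4]])
print("shift",(M.T@(t-s["position"])).round(4), "dist rows",np.linalg.norm(t-s["position"])/.05)
if len(sys.argv)>4:
    j=np.radians(float(sys.argv[4])); d=np.array([np.cos(j),np.sin(j),0]); 
    e=M.T@d; a=np.degrees(np.arctan2(e[2],e[1])); print("turn",a, "or",(a+180)%360-0 if a<0 else a-180)
E
python3 go.py .24 -.28 .25; python3 go.py .1 -.12 .2
python3 - <<'E'
import numpy as np
W=np.load("topW.npy"); m=(np.hypot(W[...,0],W[...,1])<.45)&(W[...,0]>.2)&(W[...,1]>-.5)&(W[...,1]<.1)
print(np.nanmax(W[m][:,2]))
E
```

```text
shift [ 0.0185 -0.5374  0.1347] dist rows 11.086757555754346
shift [ 0.0509 -0.7442  0.1972] dist rows 15.430438796334741
0.7995925028528713
```

Request:
play_rows --plan '[[[0, 0.002, -0.05, 0.012, 0], [0, 0.004, -0.1, 0.025, 0], [0, 0.006, -0.15, 0.037, 0], [0, 0.008, -0.2, 0.05, 0], [0, 0.01, -0.25, 0.062, 0], [0, 0.012, -0.3, 0.075, 0], [0, 0.014, -0.35, 0.087, 0], [0, 0.016, -0.4, 0.1, 0], [0, 0.018, -0.45, 0.112, 0], [0, 0.0185, -0.5, 0.125, 0], [0, 0.0185, -0.5374, 0.135, 0], [0, 0.0185, -0.57, 0.143, 0]]]'

```text
clock: 3.3
position: [0.2284, -0.2653, 0.2485]
ee_rot: [0.175, 0.705, 0.124, -0.677]
contact_force: [0.6, 0.6, 0.8]
width: 0.0851
```

```bash
python3 st.py; python3 kin.py
```

```text
t 3.3 pos [ 0.2284 -0.2653  0.2485] w 0.0851 F [0.6 0.6 0.8] M [-0.    0.02 -0.02]
q [-1.079 -0.137  1.923  0.019  1.276  0.061] r 0.35
toolx [ 0.0539 -0.0618 -0.9966] jaw deg -65.64
[[0.0539, 0.4112, -0.9099], [-0.0618, -0.9081, -0.4141], [-0.9966, 0.0785, -0.0236]]
[0.0104 0.1547 0.6223 0.422  0.1475 0.3743] [-0.0001 -0.0007 -0.0001 -0.      0.0001  0.0002  0.0001  0.0002  0.0001
  0.0002 -0.0001 -0.0001  0.0002  0.0001]
```

```bash
cat > kin.py <<'E'
import json,numpy as np
from scipy.optimize import least_squares
from scipy.spatial.transform import Rotation as Ro
def fk(q,k):
    a,h,L1,L2,d,Lt,off=k; p=q[1]+q[2]; pit=p+q[4]
    r=a+L1*np.sin(q[1])+L2*np.sin(p+d)+Lt*np.sin(pit); z=h+L1*np.cos(q[1])+L2*np.cos(p+d)+Lt*np.cos(pit)
    c,s=np.cos(q[0]),np.sin(q[0]); return np.array([r*c-off*s,r*s+off*c,z])
D=[json.loads(l) for l in open("log.jsonl")]
D=[d for d in D if abs(d[0][3])<.03]
D.append([[-1.27100823e+00,  2.76555258e-01,  1.50598093e+00,0,1.36068226e+00,-.121],[ 0.23473997, -0.52441089,  0.230523 ],0])
f=lambda k: np.concatenate([fk(d[0],k)-np.array(d[1]) for d in D])
s=least_squares(lambda k: np.r_[f(k),0.001*(k-[0,.3,.45,.45,0,.25,.07])],[0,.3,.45,.45,0,.25,.07])
K=s.x
if __name__=="__main__": print(s.x.round(4),f(s.x).round(4))
E
python3 kin.py; python3 go.py .1 -.03 .22;python3 go.py .14 -.12 .22
```

```text
[1.000e-04 1.369e-01 6.297e-01 4.254e-01 1.425e-01 3.645e-01 7.220e-02] [ 0.0016  0.0011  0.      0.0006  0.0004  0.     -0.0004 -0.0003 -0.
 -0.0004 -0.0003 -0.     -0.0004 -0.0003 -0.     -0.0034 -0.0018 -0.
  0.0027  0.0008  0.    ]
shift [ 0.007  -0.2687  0.0201] dist rows 5.390491305328043
shift [ 0.0147 -0.1705  0.021 ] dist rows 3.4482864919552823
```

Request:
play_rows --plan '[[[0, 0.004, -0.05, 0.006, 0], [0, 0.008, -0.1, 0.012, 0], [0, 0.0147, -0.17, 0.02, 0], [0, 0.0147, -0.17, 0.02, 0], [0, 0.0147, -0.17, 0.02, 0], [0, 0.0147, -0.17, 0.02, 0]]]'

```text
clock: 3.9
position: [0.1413, -0.1207, 0.2206]
ee_rot: [0.176, 0.705, 0.123, -0.676]
contact_force: [0.2, -1.3, 0.3]
width: 0.0859
```

```bash
python3 st.py
```

```text
t 3.9 pos [ 0.1413 -0.1207  0.2206] w 0.0859 F [ 0.2 -1.3  0.3] M [-0.   -0.02 -0.01]
q [-1.139e+00 -4.400e-01  2.161e+00  2.400e-02  1.339e+00  2.000e-03] r 0.1858
toolx [ 0.0552 -0.0647 -0.9964] jaw deg -65.66
[[0.0552, 0.4108, -0.91], [-0.0647, -0.908, -0.4139], [-0.9964, 0.0818, -0.0236]]
```

```bash
cat > path.py <<'E'
from st import *
def rows(way,turn_total=0,step=.049,tdeg=8.5,g=0,n=12,skip=0):
    """way: list of world points; prints rows from current pose; linear turn"""
    s,M=st(False); P=[s["position"]]+[np.array(w,float) for w in way]
    L=[np.linalg.norm(b-a) for a,b in zip(P,P[1:])]; tot=sum(L); k=int(max(np.ceil(tot/step),np.ceil(abs(turn_total)/tdeg)))
    out=[]; c=np.r_[0,np.cumsum(L)]
    for i in range(1,k+1):
        l=tot*i/k; p=np.array([np.interp(l,c,[q[j] for q in P]) for j in range(3)])
        d=(M.T@(p-s["position"])).round(3); out.append([g,*[float(v) for v in d],round(turn_total*i/k,1)])
    print(k,"rows"); print(out[skip:skip+n]); return out
E
python3 - <<'E'
from path import *
w=[]
for i,a in enumerate(np.radians([-25,-5,15,35,55,75,95,115,130,140.9])):
    f=i/9; r=.27+.13*f if i>0 else .25; z=min(.35+.1*i,.70)
    w.append([r*np.cos(a),r*np.sin(a),z])
rows(w,-95)
E
```

```text
26 rows
[[0, -0.039, 0.01, -0.027, -3.7], [0, -0.077, 0.02, -0.054, -7.3], [0, -0.116, 0.03, -0.081, -11.0], [0, -0.152, 0.021, -0.11, -14.6], [0, -0.187, 0.007, -0.14, -18.3], [0, -0.221, -0.008, -0.17, -21.9], [0, -0.257, -0.033, -0.188, -25.6], [0, -0.293, -0.061, -0.205, -29.2], [0, -0.328, -0.089, -0.222, -32.9], [0, -0.364, -0.12, -0.228, -36.5], [0, -0.399, -0.152, -0.233, -40.2], [0, -0.435, -0.185, -0.239, -43.8]]
```

Request:
play_rows --plan '[[[0, -0.039, 0.01, -0.027, -4], [0, -0.077, 0.02, -0.054, -8], [0, -0.116, 0.03, -0.081, -12], [0, -0.152, 0.021, -0.11, -16], [0, -0.187, 0.007, -0.14, -20], [0, -0.221, -0.008, -0.17, -25], [0, -0.257, -0.033, -0.188, -30], [0, -0.293, -0.061, -0.205, -35], [0, -0.328, -0.089, -0.222, -40], [0, -0.364, -0.12, -0.228, -45], [0, -0.399, -0.152, -0.233, -50], [0, -0.435, -0.185, -0.239, -55]]]'

```text
clock: 5.1
position: [0.2599, 0.1768, 0.6459]
ee_rot: [0.483, 0.543, 0.422, -0.542]
contact_force: [1.9, -0.2, 0.7]
width: 0.085
```

```bash
python3 st.py
python3 - <<'E'
from path import *
w=[]
for i,a in enumerate(np.radians([55,75,95,115,130,140.9])):
    f=(i+4)/9; r=.27+.13*f; z=.70
    w.append([r*np.cos(a),r*np.sin(a),z])
rows(w,-40)
rows(w,-40,skip=12)
E
```

```text
t 5.1 pos [0.2599 0.1768 0.6459] w 0.085 F [ 1.9 -0.2  0.7] M [ 0.03 -0.06 -0.01]
q [ 0.472 -0.07   0.887 -0.112  2.3    0.578] r 0.3144
toolx [ 0.0566 -0.0643 -0.9963] jaw deg -10.28
[[0.0566, 0.9817, -0.1817], [-0.0643, -0.178, -0.9819], [-0.9963, 0.0672, 0.053]]
14 rows
[[0, -0.024, -0.031, -0.028, -2.9], [0, -0.048, -0.062, -0.055, -5.7], [0, -0.065, -0.097, -0.08, -8.6], [0, -0.069, -0.142, -0.097, -11.4], [0, -0.073, -0.186, -0.115, -14.3], [0, -0.076, -0.234, -0.118, -17.1], [0, -0.08, -0.281, -0.119, -20.0], [0, -0.083, -0.328, -0.115, -22.9], [0, -0.085, -0.374, -0.099, -25.7], [0, -0.087, -0.419, -0.083, -28.6], [0, -0.089, -0.46, -0.06, -31.4], [0, -0.09, -0.5, -0.033, -34.3]]
14 rows
[[0, -0.091, -0.536, -0.001, -37.1], [0, -0.091, -0.57, 0.032, -40.0]]
```

Request:
play_rows --plan '[[[0, -0.024, -0.031, -0.028, -3], [0, -0.048, -0.062, -0.055, -6], [0, -0.065, -0.097, -0.08, -9], [0, -0.069, -0.142, -0.097, -12], [0, -0.073, -0.186, -0.115, -15], [0, -0.076, -0.234, -0.118, -18], [0, -0.08, -0.281, -0.119, -21], [0, -0.083, -0.328, -0.115, -24], [0, -0.085, -0.374, -0.099, -27], [0, -0.087, -0.419, -0.083, -30], [0, -0.089, -0.46, -0.06, -33], [0, -0.09, -0.505, -0.033, -36]]]'

```text
clock: 6.3
position: [-0.2359, 0.3075, 0.6989]
ee_rot: [0.627, 0.367, 0.569, -0.384]
contact_force: [-0.3, 1.0, 0.1]
width: 0.0854
```

```bash
python3 st.py;python3 kin.py; for r in .40 .36 .32; do python3 - $r <<'E'
import sys;from st import *
r=float(sys.argv[1]); s,M=st(False); a=np.radians(130.5); 
for z in (.70,.76):
  t=np.array([r*np.cos(a)-.072*np.sin(a),r*np.sin(a)+.072*np.cos(a),z]); print(r,z,t.round(3),(M.T@(t-s["position"])).round(3))
E
done
```

```text
t 6.3 pos [-0.2359  0.3075  0.6989] w 0.0854 F [-0.3  1.   0.1] M [ 0.05  0.05 -0.01]
q [ 2.064  0.189  0.434 -0.038  2.602  1.583] r 0.3876
toolx [ 0.0567 -0.0641 -0.9963] jaw deg 25.79
[[0.0567, 0.9002, 0.4319], [-0.0641, 0.4349, -0.8982], [-0.9963, 0.0232, 0.0824]]
[1.000e-04 1.369e-01 6.297e-01 4.253e-01 1.425e-01 3.645e-01 7.400e-02] [ 0.003   0.0021  0.      0.002   0.0014  0.      0.001   0.0007 -0.
  0.001   0.0007 -0.      0.001   0.0007 -0.     -0.0019 -0.001   0.
 -0.0019 -0.001   0.     -0.0019 -0.001   0.     -0.0035 -0.0016 -0.
 -0.0035 -0.0016 -0.      0.0043  0.0013  0.0001]
0.4 0.7 [-0.315  0.257  0.7  ] [-0.002 -0.093  0.011]
0.4 0.76 [-0.315  0.257  0.76 ] [-0.062 -0.091  0.016]
0.36 0.7 [-0.289  0.227  0.7  ] [ 0.001 -0.082  0.05 ]
0.36 0.76 [-0.289  0.227  0.76 ] [-0.059 -0.081  0.055]
0.32 0.7 [-0.263  0.197  0.7  ] [ 0.005 -0.072  0.088]
0.32 0.76 [-0.263  0.197  0.76 ] [-0.055 -0.071  0.093]
```

Request:
play_rows --plan '[[[0, -0.02, -0.04, 0.015, 0], [0, -0.04, -0.08, 0.04, 0], [0, -0.06, -0.08, 0.055, 0], [0, -0.06, -0.08, 0.055, 0], [0, -0.06, -0.08, 0.055, 0]]]'

```text
clock: 6.8
position: [-0.3021, 0.24, 0.735]
ee_rot: [0.608, 0.375, 0.589, -0.378]
contact_force: [0.1, 0.3, 0.3]
width: 0.0858
```

```bash
python3 st.py
```

```text
t 6.8 pos [-0.3021  0.24    0.735 ] w 0.0858 F [0.1 0.3 0.3] M [ 0.05  0.03 -0.04]
q [ 2.293  0.239  0.22  -0.009  2.709  1.836] r 0.3858
toolx [ 0.0205 -0.0177 -0.9996] jaw deg 25.72
[[0.0205, 0.9009, 0.4336], [-0.0177, 0.434, -0.9007], [-0.9996, 0.0108, 0.0248]]
```

Request:
play_rows --plan '[[[0, -0.014, 0.004, 0.016, 0], [0, -0.014, 0.004, 0.016, 0], [0, -0.014, 0.004, 0.016, 0]]]'

```text
clock: 7.1
position: [-0.2944, 0.2306, 0.7423]
ee_rot: [0.602, 0.378, 0.595, -0.376]
contact_force: [-0.4, 0.1, -0.1]
width: 0.0851
```

```bash
python3 st.py
```

```text
t 7.1 pos [-0.2944  0.2306  0.7423] w 0.0851 F [-0.4  0.1 -0.1] M [ 0.01  0.02 -0.03]
q [ 2.295  0.219  0.22  -0.011  2.71   1.838] r 0.374
toolx [ 0.0088 -0.003  -1.    ] jaw deg 25.59
[[0.0088, 0.9019, 0.4319], [-0.003, 0.432, -0.9019], [-1.0, 0.0066, 0.0065]]
```

Run:
```python
from path import *
w=[[r*np.cos(np.radians(a)),r*np.sin(np.radians(a)),z] for a,r,z in [(115,.33,.7),(90,.32,.66),(65,.32,.62),(42,.36,.55),(20,.45,.45)]]+[[.6225,-.1125,.25]]
rows(w,-19.9)
```

```text
25 rows
[[0, 0.012, 0.047, 0.001, -0.8], [0, 0.024, 0.094, 0.003, -1.6], [0, 0.036, 0.141, 0.004, -2.4], [0, 0.049, 0.187, 0.011, -3.2], [0, 0.063, 0.232, 0.024, -4.0], [0, 0.076, 0.277, 0.038, -4.8], [0, 0.09, 0.318, 0.057, -5.6], [0, 0.104, 0.355, 0.086, -6.4], [0, 0.118, 0.391, 0.115, -7.2], [0, 0.135, 0.425, 0.145, -8.0], [0, 0.157, 0.455, 0.176, -8.8], [0, 0.179, 0.485, 0.207, -9.6]]
```

Request:
play_rows --plan '[[[0, 0.012, 0.047, 0.001, -1], [0, 0.024, 0.094, 0.003, -2], [0, 0.036, 0.141, 0.004, -3], [0, 0.049, 0.187, 0.011, -4], [0, 0.063, 0.232, 0.024, -5], [0, 0.076, 0.277, 0.038, -6], [0, 0.09, 0.318, 0.057, -7], [0, 0.104, 0.355, 0.086, -8], [0, 0.118, 0.391, 0.115, -9], [0, 0.135, 0.425, 0.145, -10], [0, 0.157, 0.455, 0.176, -11], [0, 0.179, 0.485, 0.207, -12]]]'

```text
clock: 8.3
position: [0.2362, 0.2517, 0.5679]
ee_rot: [0.638, 0.314, 0.631, -0.311]
contact_force: [-0.3, 0.5, 0.4]
width: 0.0856
```

```bash
python3 st.py
python3 - <<'E'
from path import *
w=[[.42,.15,.45],[.6225,-.1125,.26]]
rows(w,-8)
E
python3 go.py .6225 -.1125 .26 45.5
```

```text
t 8.3 pos [0.2362 0.2517 0.5679] w 0.0856 F [-0.3  0.5  0.4] M [0.02 0.03 0.04]
q [ 0.623 -0.088  1.109 -0.009  2.112 -0.037] r 0.3452
toolx [ 0.0111 -0.0011 -0.9999] jaw deg 37.52
[[0.0111, 0.7931, 0.6089], [-0.0011, 0.609, -0.7932], [-0.9999, 0.0081, 0.0076]]
13 rows
[[0, 0.024, 0.016, 0.038, -0.6], [0, 0.048, 0.033, 0.076, -1.2], [0, 0.072, 0.049, 0.114, -1.8], [0, 0.096, 0.066, 0.153, -2.5], [0, 0.119, 0.082, 0.191, -3.1], [0, 0.144, 0.083, 0.232, -3.7], [0, 0.168, 0.083, 0.273, -4.3], [0, 0.192, 0.083, 0.315, -4.9], [0, 0.216, 0.082, 0.356, -5.5], [0, 0.24, 0.082, 0.398, -6.2], [0, 0.264, 0.082, 0.439, -6.8], [0, 0.288, 0.082, 0.48, -7.4]]
shift [0.3126 0.0821 0.5217] dist rows 12.274494910051171
turn -7.985408404634644 or 172.01459159536535
```

Request:
play_rows --plan '[[[0, 0.024, 0.016, 0.039, -1], [0, 0.048, 0.033, 0.08, -2], [0, 0.072, 0.049, 0.12, -3], [0, 0.096, 0.066, 0.16, -4], [0, 0.119, 0.082, 0.2, -5], [0, 0.144, 0.083, 0.242, -6], [0, 0.168, 0.083, 0.285, -7], [0, 0.195, 0.083, 0.328, -8], [0, 0.222, 0.082, 0.37, -8], [0, 0.248, 0.082, 0.413, -8], [0, 0.275, 0.082, 0.455, -8], [0, 0.3, 0.082, 0.498, -8]]]'

```text
clock: 9.5
position: [0.6089, -0.0959, 0.2721]
ee_rot: [0.659, 0.269, 0.65, -0.267]
contact_force: [-0.0, 0.2, 0.5]
width: 0.0854
```

```bash
python3 st.py; python3 go.py .6225 -.1125 .2 45.5;  python3 - <<'E'
from h import *
p,d=manip.get_image("top"); np.save("t1.npy",p); crop("top",p,220,120,360,225,5,"pics/d1.png")
p,d=manip.get_image("side"); np.save("s1.npy",p); crop("side",p,265,120,385,240,6,"pics/d2.png")
E
```

```text
t 9.5 pos [ 0.6089 -0.0959  0.2721] w 0.0854 F [-0.   0.2  0.5] M [ 0.01 -0.08  0.01]
q [-0.27   0.313  1.35   0.002  1.465 -1.063] r 0.6164
toolx [ 0.0125 -0.0013 -0.9999] jaw deg 45.43
[[0.0125, 0.7018, 0.7123], [-0.0013, 0.7123, -0.7018], [-0.9999, 0.0079, 0.0098]]
shift [ 0.0723 -0.0029  0.0207] dist rows 1.505655538824077
turn -0.07808265740903873 or 179.92191734259097
```

View pics/d2.png

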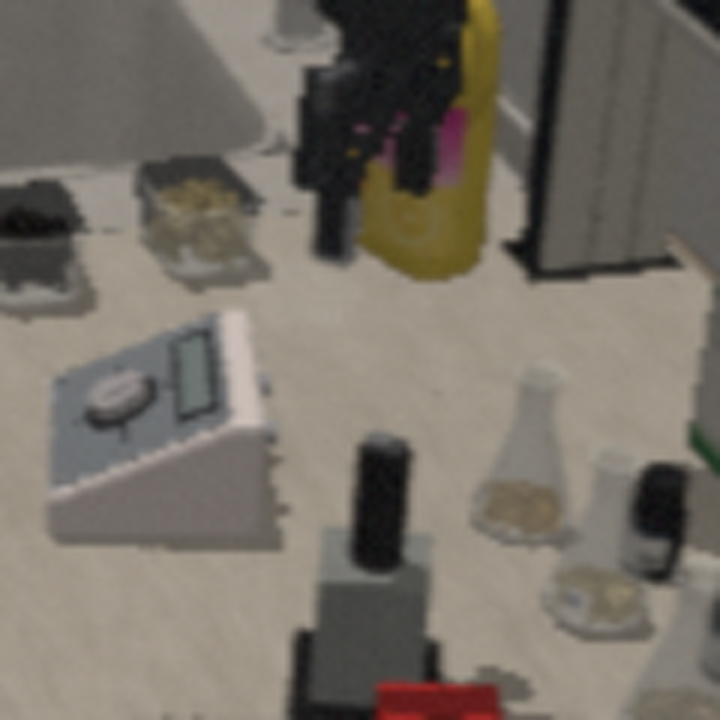

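View pics/d1.png

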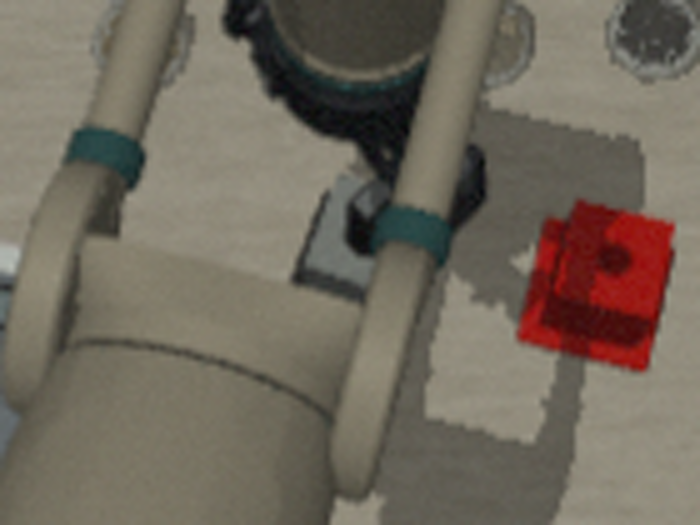

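Request:
play_rows --plan '[[[0, 0.0, -0.004, 0.02, 0], [0, 0.045, -0.004, 0.02, 0], [0, 0.09, -0.004, 0.02, 0], [0, 0.135, -0.004, 0.02, 0], [0, 0.16, -0.004, 0.02, 0], [0, 0.16, -0.004, 0.02, 0]]]' --grip_force 40

```text
clock: 10.2
position: [0.6189, -0.1154, 0.1043]
ee_rot: [0.653, 0.27, 0.654, -0.27]
contact_force: [-0.4, 0.1, -0.2]
width: 0.0856
```

```bash
python3 st.py;  python3 - <<'E'
from h import *
p,d=manip.get_image("side"); np.save("s1.npy",p); crop("side",p,285,160,365,240,8,"pics/d3.png")
E
```

```text
t 10.2 pos [ 0.6189 -0.1154  0.1043] w 0.0856 F [-0.4  0.1 -0.2] M [-0.04  0.01  0.04]
q [-0.295  0.447  1.569 -0.     1.127 -1.083] r 0.6295
toolx [-1.6e-03  5.0e-04 -1.0e+00] jaw deg 45.15
[[-0.0016, 0.7053, 0.7089], [0.0005, 0.7089, -0.7053], [-1.0, -0.0008, -0.0015]]
```

View pics/d3.png

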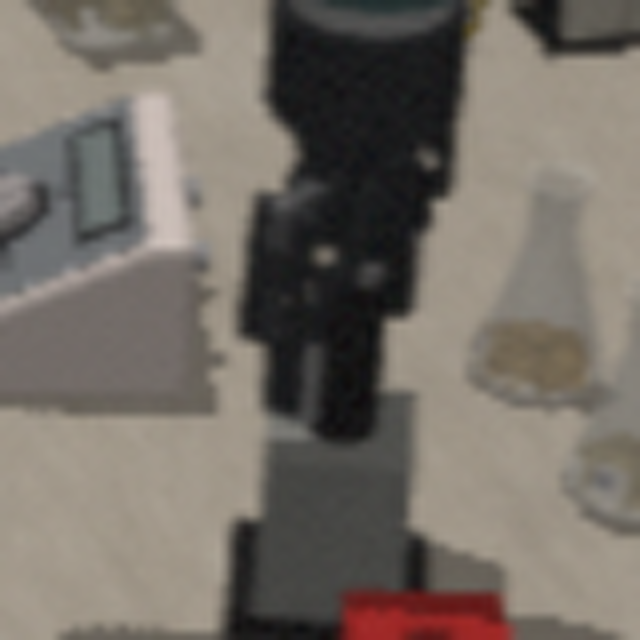

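Request:
play_rows --plan '[[[0, -0.004, 0.004, 0, 0], [0.4, -0.004, 0.004, 0, 0], [0.8, -0.004, 0.004, 0, 0], [1, -0.004, 0.004, 0, 0], [1, -0.004, 0.004, 0, 0], [1, -0.004, 0.004, 0, 0], [1, -0.004, 0.004, 0, 0]]]' --grip_force 40

```text
clock: 10.95
position: [0.6237, -0.1132, 0.1114]
ee_rot: [0.655, 0.27, 0.652, -0.27]
contact_force: [-0.7, 0.7, 2.6]
width: 0.0174
```

```bash
python3 st.py;  python3 - <<'E'
from h import *
p,d=manip.get_image("side"); np.save("s1.npy",p); crop("side",p,285,160,365,240,8,"pics/d4.png")
E
```

```text
t 10.95 pos [ 0.6237 -0.1132  0.1114] w 0.0174 F [-0.7  0.7  2.6] M [-0.01  0.13  0.06]
q [-0.289  0.444  1.554 -0.     1.139 -1.077] r 0.6339
toolx [ 0.0037 -0.0012 -1.    ] jaw deg 45.16
[[0.0037, 0.7052, 0.709], [-0.0012, 0.709, -0.7052], [-1.0, 0.0017, 0.0035]]
```

View pics/d4.png

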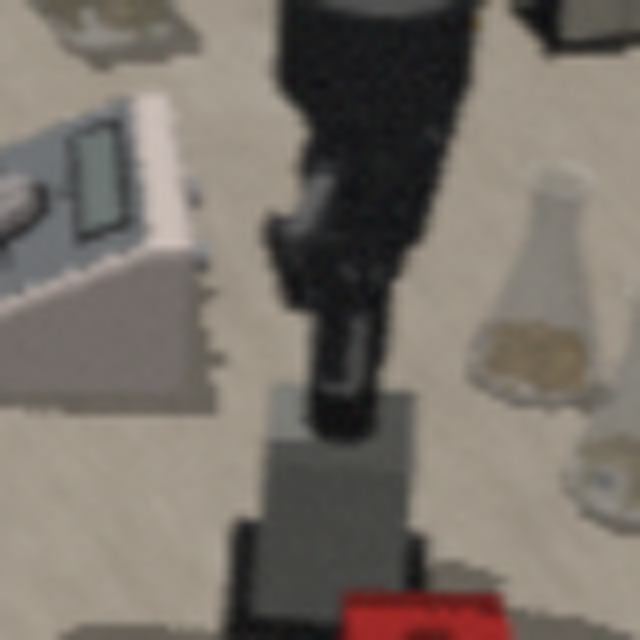

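Request:
play_rows --plan '[[[1, -0.03, 0, 0, 0], [1, -0.07, 0, 0, 0], [1, -0.12, 0, 0, 0], [1, -0.12, 0, 0, 0]]]' --grip_force 60

```text
clock: 11.4
position: [0.6271, -0.1141, 0.2389]
ee_rot: [0.66, 0.27, 0.647, -0.269]
contact_force: [0.0, -0.2, -0.9]
width: 0.0176
```

```bash
python3 st.py;  python3 - <<'E'
from h import *
p,d=manip.get_image("side"); np.save("s2.npy",p); crop("side",p,275,130,365,240,6,"pics/d5.png")
from path import *
rows([[.406,-.012,.69]],0)
E
```

```text
t 11.4 pos [ 0.6271 -0.1141  0.2389] w 0.0176 F [ 0.  -0.2 -0.9] M [ 0.03 -0.04  0.01]
q [-0.289  0.357  1.366 -0.     1.401 -1.077] r 0.6374
toolx [ 0.0174 -0.0052 -0.9998] jaw deg 45.17
[[0.0174, 0.705, 0.709], [-0.0052, 0.7091, -0.7051], [-0.9998, 0.0086, 0.016]]
11 rows
[[0, -0.042, -0.007, -0.02, 0.0], [0, -0.083, -0.015, -0.04, 0.0], [0, -0.125, -0.022, -0.061, 0.0], [0, -0.166, -0.029, -0.081, 0.0], [0, -0.208, -0.036, -0.101, 0.0], [0, -0.25, -0.044, -0.121, 0.0], [0, -0.291, -0.051, -0.141, 0.0], [0, -0.333, -0.058, -0.162, 0.0], [0, -0.374, -0.065, -0.182, 0.0], [0, -0.416, -0.073, -0.202, 0.0], [0, -0.458, -0.08, -0.222, 0.0]]
```

View pics/d5.png

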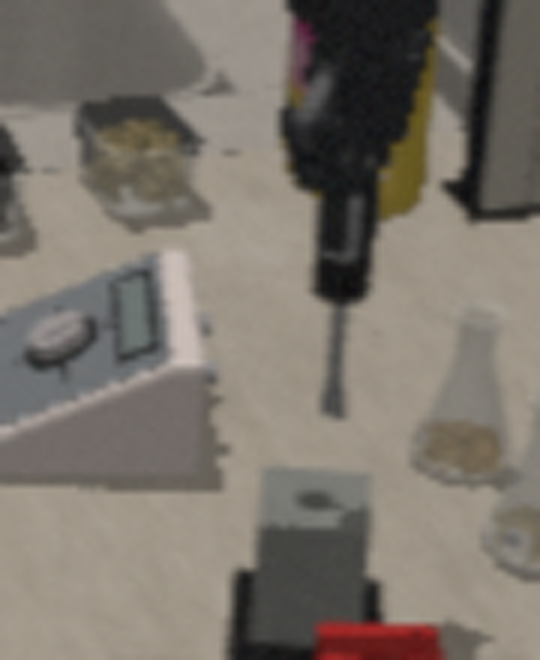

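Request:
play_rows --plan '[[[1, -0.042, -0.007, -0.02, 0], [1, -0.084, -0.015, -0.04, 0], [1, -0.125, -0.022, -0.061, 0], [1, -0.166, -0.029, -0.081, 0], [1, -0.208, -0.036, -0.101, 0], [1, -0.25, -0.044, -0.121, 0], [1, -0.291, -0.051, -0.141, 0], [1, -0.333, -0.058, -0.162, 0], [1, -0.374, -0.065, -0.182, 0], [1, -0.416, -0.073, -0.202, 0], [1, -0.458, -0.08, -0.222, 0]]]'

```text
clock: 12.55
position: [0.4054, -0.0119, 0.6907]
ee_rot: [0.657, 0.27, 0.65, -0.27]
contact_force: [0.6, -0.1, -0.5]
width: 0.0174
```

```bash
python3 st.py
cat > hi.py <<'E'
import sys; from st import *
# tilt push: D inward along q1 azimuth (deg) & up
D,up,az=[float(v) for v in sys.argv[1:4]]; s,M=st(False); a=np.radians(az)
print((M.T@np.array([-D*np.cos(a),-D*np.sin(a),up])).round(3))
E
python3 hi.py .15 .09 -12
```

```text
t 12.55 pos [ 0.4054 -0.0119  0.6907] w 0.0174 F [ 0.6 -0.1 -0.5] M [-0.01 -0.06 -0.01]
q [-2.000e-01  1.430e-01  5.180e-01 -2.000e-03  2.471e+00 -9.900e-01] r 0.4055
toolx [ 0.0089 -0.003  -1.    ] jaw deg 45.15
[[0.0089, 0.7052, 0.7089], [-0.003, 0.709, -0.7052], [-1.0, 0.0041, 0.0084]]
[-0.091 -0.081 -0.125]
```

Request:
play_rows --plan '[[[1, -0.03, -0.02, -0.03, 0], [1, -0.06, -0.045, -0.07, 0], [1, -0.09, -0.08, -0.125, 0], [1, -0.09, -0.08, -0.125, 0], [1, -0.09, -0.08, -0.125, 0]]]'

```text
clock: 13.05
position: [0.2551, 0.0207, 0.7652]
ee_rot: [0.663, 0.271, 0.644, -0.268]
contact_force: [-0.3, -0.5, -0.5]
width: 0.0175
```

```bash
python3 st.py; python3 hi.py .17 .06 -12
```

```text
t 13.05 pos [0.2551 0.0207 0.7652] w 0.0175 F [-0.3 -0.5 -0.5] M [ 0.05 -0.01 -0.01]
q [-0.192  0.025  0.38  -0.003  2.711 -0.983] r 0.256
toolx [ 0.0255 -0.0061 -0.9997] jaw deg 45.19
[[0.0255, 0.7047, 0.7091], [-0.0061, 0.7094, -0.7048], [-0.9997, 0.0137, 0.0224]]
[-0.064 -0.091 -0.141]
```

```bash
python3 hi.py .14 .14 -10
```

```text
[-0.144 -0.078 -0.112]
```

Request:
play_rows --plan '[[[1, -0.05, -0.025, -0.035, 0], [1, -0.1, -0.05, -0.075, 0], [1, -0.144, -0.078, -0.112, 0], [1, -0.144, -0.078, -0.112, 0], [1, -0.144, -0.078, -0.112, 0], [1, -0.144, -0.078, -0.112, 0]]]'

```text
clock: 13.65
position: [0.1508, 0.0468, 0.766]
ee_rot: [0.673, 0.272, 0.634, -0.267]
contact_force: [1.1, -0.2, -2.0]
width: 0.0173
```

```bash
python3 st.py; python3 hi.py .14 .14 -10
```

```text
t 13.65 pos [0.1508 0.0468 0.766 ] w 0.0173 F [ 1.1 -0.2 -2. ] M [-0.05  0.06  0.02]
q [-0.137 -0.141  0.516 -0.016  2.709 -0.94 ] r 0.1579
toolx [ 0.055  -0.0143 -0.9984] jaw deg 45.22
[[0.055, 0.7041, 0.708], [-0.0143, 0.7095, -0.7045], [-0.9984, 0.0287, 0.0491]]
[-0.148 -0.076 -0.108]
```

```bash
python3 go.py .30 .01 .80; python3 go.py .28 .015 1.0
```

```text
shift [-0.0253  0.0799  0.1332] dist rows 3.1471291235173293
shift [-0.2261  0.0751  0.1253] dist rows 5.3839367340330195
```

Request:
play_rows --plan '[[[1, -0.01, 0.025, 0.04, 0], [1, -0.02, 0.05, 0.08, 0], [1, -0.04, 0.08, 0.13, 0], [1, -0.09, 0.08, 0.13, 0], [1, -0.14, 0.078, 0.128, 0], [1, -0.19, 0.076, 0.126, 0], [1, -0.23, 0.075, 0.125, 0], [1, -0.23, 0.075, 0.125, 0]]]'

```text
clock: 14.45
position: [0.2731, 0.0139, 0.7795]
ee_rot: [0.685, 0.274, 0.621, -0.264]
contact_force: [-1.4, 0.4, -1.9]
width: 0.0176
```

```bash
python3 st.py; python3 hi.py .14 .14 -10
```

```text
t 14.45 pos [0.2731 0.0139 0.7795] w 0.0176 F [-1.4  0.4 -1.9] M [0.03 0.08 0.02]
q [-0.203  0.054  0.285 -0.005  2.711 -0.996] r 0.2735
toolx [ 0.0889 -0.0205 -0.9958] jaw deg 45.31
[[0.0889, 0.7024, 0.7062], [-0.0205, 0.7102, -0.7037], [-0.9958, 0.0481, 0.0775]]
[-0.152 -0.073 -0.104]
```

Request:
play_rows --plan '[[[1, -0.15, -0.02, -0.03, 0], [1, -0.15, -0.02, -0.03, 0]]]'

```text
clock: 14.65
position: [0.2432, 0.0195, 0.7886]
ee_rot: [0.696, 0.276, 0.609, -0.261]
contact_force: [-0.1, 0.4, 0.1]
width: 0.0174
```

```bash
python3 st.py|grep -v "\[\["
```

```text
t 14.65 pos [0.2432 0.0195 0.7886] w 0.0174 F [-0.1  0.4  0.1] M [-0.02  0.14 -0.05]
q [-0.205  0.007  0.297 -0.005  2.711 -0.999] r 0.244
toolx [ 0.1229 -0.0275 -0.992 ] jaw deg 45.42
```

Request:
play_rows --plan '[[[1, -0.15, 0, 0, 0], [1, -0.15, 0, 0, 0]]]'

```text
clock: 14.85
position: [0.2321, 0.022, 0.7971]
ee_rot: [0.709, 0.278, 0.595, -0.258]
contact_force: [-0.1, -0.7, -1.7]
width: 0.0176
```

Request:
play_rows --plan '[[[1, -0.15, 0, 0, 0], [1, -0.15, 0, 0, 0]]]'

```text
clock: 15.05
position: [0.221, 0.0251, 0.8047]
ee_rot: [0.719, 0.28, 0.582, -0.256]
contact_force: [0.2, -0.0, -1.0]
width: 0.0173
```

```bash
python3 st.py|grep -v "\[\["
```

```text
t 15.05 pos [0.221  0.0251 0.8047] w 0.0173 F [ 0.2 -0.  -1. ] M [0.06 0.13 0.03]
q [-0.197 -0.025  0.258 -0.01   2.711 -0.996] r 0.2224
toolx [ 0.1917 -0.0426 -0.9805] jaw deg 45.73
```

Request:
play_rows --plan '[[[1, -0.15, 0, 0, 0], [1, -0.15, 0, 0, 0]]]'

```text
clock: 15.25
position: [0.208, 0.0294, 0.8119]
ee_rot: [0.73, 0.281, 0.569, -0.254]
contact_force: [-0.5, 0.3, -0.6]
width: 0.0174
```

Request:
play_rows --plan '[[[1, -0.15, 0, 0, 0], [1, -0.15, 0, 0, 0]]]'

```text
clock: 15.45
position: [0.1933, 0.0351, 0.8188]
ee_rot: [0.74, 0.283, 0.556, -0.251]
contact_force: [-1.1, 0.1, -0.8]
width: 0.0175
```

Request:
play_rows --plan '[[[1, -0.15, 0, 0, 0], [1, -0.15, 0, 0, 0]]]'

```text
clock: 15.65
position: [0.1735, 0.0406, 0.8244]
ee_rot: [0.749, 0.284, 0.544, -0.25]
contact_force: [-0.5, -0.4, -0.6]
width: 0.0173
```

```bash
python3 st.py|grep -v "\[\["
```

```text
t 15.65 pos [0.1735 0.0406 0.8244] w 0.0173 F [-0.5 -0.4 -0.6] M [0.05 0.18 0.02]
q [-0.077 -0.083  0.22  -0.103  2.711 -0.965] r 0.1782
toolx [ 0.2828 -0.0648 -0.957 ] jaw deg 46.29
```

Request:
play_rows --plan '[[[1, -0.15, 0, 0, 0], [1, -0.15, 0, 0, 0]]]'

```text
clock: 15.85
position: [0.1493, 0.0452, 0.8286]
ee_rot: [0.756, 0.286, 0.534, -0.248]
contact_force: [-0.5, -0.4, -1.0]
width: 0.0173
```

```bash
python3 st.py
```

```text
t 15.85 pos [0.1493 0.0452 0.8286] w 0.0173 F [-0.5 -0.4 -1. ] M [0.03 0.22 0.03]
q [ 0.034 -0.108  0.22  -0.194  2.711 -0.942] r 0.156
toolx [ 0.3075 -0.07   -0.949 ] jaw deg 46.41
[[0.3075, 0.6797, 0.6659], [-0.07, 0.7141, -0.6966], [-0.949, 0.1676, 0.2671]]
```

Request:
play_rows --plan '[[[1, -0.14, 0.024, 0.08, 0], [1, -0.14, 0.024, 0.08, 0]]]'

```text
clock: 16.05
position: [0.1573, 0.0358, 0.8314]
ee_rot: [0.764, 0.282, 0.529, -0.239]
contact_force: [0.5, 0.1, -0.4]
width: 0.0174
```

```bash
python3 st.py
```

```text
t 16.05 pos [0.1573 0.0358 0.8314] w 0.0174 F [ 0.5  0.1 -0.4] M [0.06 0.23 0.  ]
q [-0.316 -0.129  0.221  0.089  2.711 -1.033] r 0.1614
toolx [ 0.3264 -0.0676 -0.9428] jaw deg 47.56
[[0.3264, 0.6641, 0.6727], [-0.0676, 0.7262, -0.6841], [-0.9428, 0.1778, 0.2819]]
```

Request:
play_rows --plan '[[[1, -0.14, 0.015, 0.024, 0], [1, -0.14, 0.015, 0.024, 0]]]'

```text
clock: 16.25
position: [0.1469, 0.0386, 0.8339]
ee_rot: [0.769, 0.284, 0.52, -0.241]
contact_force: [-0.6, -0.2, -0.5]
width: 0.0169
```

Request:
play_rows --plan '[[[1, -0.14, 0.01, 0.04, 0], [1, -0.14, 0.01, 0.04, 0]]]'

```text
clock: 16.45
position: [0.139, 0.0406, 0.8359]
ee_rot: [0.773, 0.284, 0.513, -0.242]
contact_force: [0.1, -0.4, -0.8]
width: 0.0169
```

```bash
python3 st.py
```

```text
t 16.45 pos [0.139  0.0406 0.8359] w 0.0169 F [ 0.1 -0.4 -0.8] M [0.06 0.25 0.01]
q [-0.389 -0.164  0.22   0.138  2.711 -1.047] r 0.1448
toolx [ 0.3562 -0.084  -0.9306] jaw deg 47.3
[[0.3562, 0.6658, 0.6556], [-0.084, 0.7216, -0.6872], [-0.9306, 0.1897, 0.3129]]
```

Request:
play_rows --plan '[[[1, -0.15, 0.01, 0.01, 0], [1, -0.15, 0.01, 0.01, 0], [1, -0.15, 0.01, 0.01, 0]]]'

```text
clock: 16.75
position: [0.1102, 0.0446, 0.838]
ee_rot: [0.779, 0.285, 0.505, -0.24]
contact_force: [0.3, -0.0, -0.4]
width: 0.0176
```

Request:
play_rows --plan '[[[1, -0.15, 0.01, 0.02, 0], [1, -0.15, 0.01, 0.02, 0]]]'

```text
clock: 16.95
position: [0.0913, 0.0442, 0.8398]
ee_rot: [0.784, 0.287, 0.498, -0.237]
contact_force: [0.3, 0.5, -1.7]
width: 0.0173
```

```bash
python3 st.py
```

```text
t 16.95 pos [0.0913 0.0442 0.8398] w 0.0173 F [ 0.3  0.5 -1.7] M [ 0.03  0.27 -0.  ]
q [-0.106 -0.203  0.22  -0.104  2.711 -1.005] r 0.1014
toolx [ 0.3928 -0.0853 -0.9157] jaw deg 47.8
[[0.3928, 0.6561, 0.6444], [-0.0853, 0.7237, -0.6849], [-0.9157, 0.2141, 0.3402]]
```

Request:
play_rows --plan '[[[1, -0.15, 0.01, 0.02, 0], [1, -0.15, 0.01, 0.02, 0]]]'

```text
clock: 17.15
position: [0.0731, 0.0427, 0.8414]
ee_rot: [0.789, 0.288, 0.49, -0.233]
contact_force: [0.6, 0.9, -0.7]
width: 0.0174
```

```bash
python3 st.py
```

```text
t 17.15 pos [0.0731 0.0427 0.8414] w 0.0174 F [ 0.6  0.9 -0.7] M [0.06 0.23 0.02]
q [-0.056 -0.224  0.22  -0.15   2.711 -1.002] r 0.0846
toolx [ 0.4119 -0.0855 -0.9072] jaw deg 48.11
[[0.4119, 0.6503, 0.6383], [-0.0855, 0.725, -0.6834], [-0.9072, 0.2269, 0.3542]]
```

```bash
cat > aim.py <<'E'
from path import *
A=-.2075
def axes(a=A):
    c25,s25=np.cos(np.radians(25)),np.sin(np.radians(25)); ca,sa=np.cos(a),np.sin(a)
    return np.array([c25*ca,c25*sa,s25]),np.array([sa,-ca,0]),np.array([-s25*ca,-s25*sa,c25])
def slotdir(th):
    e1,er,n=axes(); return np.cos(th)*e1+np.sin(th)*er
def turn(th,M):
    e=M.T@slotdir(th); a=np.degrees(np.arctan2(-e[1],e[2])); return (a+90)%180-90, e
E
python3 - <<'E'
from aim import *
s,M=st(False); print(turn(-.075,M)); print("axis err deg",np.degrees(np.arccos(-M[:,0]@axes()[2])))
rows([[.25,.08,.70],[.486,.148,.21]],-34,n=12)
E
```

```text
(np.float64(-36.79392864428225), array([-0.00202231,  0.59893752,  0.8007932 ]))
axis err deg 0.1396678906935222
16 rows
[[0, 0.042, 0.023, 0.008, -2.1], [0, 0.084, 0.047, 0.016, -4.2], [0, 0.126, 0.07, 0.024, -6.4], [0, 0.168, 0.093, 0.032, -8.5], [0, 0.211, 0.112, 0.036, -10.6], [0, 0.259, 0.12, 0.029, -12.8], [0, 0.306, 0.129, 0.023, -14.9], [0, 0.354, 0.137, 0.017, -17.0], [0, 0.401, 0.145, 0.011, -19.1], [0, 0.449, 0.153, 0.005, -21.2], [0, 0.496, 0.161, -0.001, -23.4], [0, 0.544, 0.169, -0.007, -25.5]]
```

Request:
play_rows --plan '[[[1, 0.042, 0.023, 0.008, -3], [1, 0.084, 0.047, 0.016, -6], [1, 0.126, 0.07, 0.024, -9], [1, 0.168, 0.093, 0.032, -12], [1, 0.211, 0.112, 0.036, -16], [1, 0.259, 0.12, 0.029, -20], [1, 0.306, 0.129, 0.023, -24], [1, 0.354, 0.137, 0.017, -28], [1, 0.401, 0.145, 0.011, -32], [1, 0.449, 0.153, 0.005, -35], [1, 0.496, 0.161, -0.001, -36.8], [1, 0.54, 0.169, -0.007, -36.8]]]'

```text
clock: 18.35
position: [0.2755, 0.0853, 0.5867]
ee_rot: [0.845, 0.039, 0.529, -0.066]
contact_force: [-0.8, -0.1, -1.6]
width: 0.017
```

```bash
python3 st.py
python3 - <<'E'
from aim import *
s,M=st(False); print(turn(-.075,M)); print("axis err deg",np.degrees(np.arccos(-M[:,0]@axes()[2])))
rows([[.486,.148,.195]],0,n=12)
E
```

```text
t 18.35 pos [0.2755 0.0853 0.5867] w 0.017 F [-0.8 -0.1 -1.6] M [-0.01  0.32 -0.02]
q [-1.944 -0.751  1.337  0.794  2.498 -2.702] r 0.2884
toolx [ 0.432  -0.0702 -0.8991] jaw deg 81.2
[[0.432, 0.153, 0.8888], [-0.0702, 0.9882, -0.136], [-0.8991, -0.0036, 0.4377]]
(np.float64(-1.4122244488235083), array([0.01772602, 0.0246416 , 0.99953918]))
axis err deg 1.4891795643154406
10 rows
[[0, 0.044, 0.01, 0.001, 0.0], [0, 0.088, 0.019, 0.001, 0.0], [0, 0.132, 0.029, 0.002, 0.0], [0, 0.175, 0.038, 0.003, 0.0], [0, 0.219, 0.048, 0.004, 0.0], [0, 0.263, 0.057, 0.004, 0.0], [0, 0.307, 0.067, 0.005, 0.0], [0, 0.351, 0.076, 0.006, 0.0], [0, 0.395, 0.086, 0.006, 0.0], [0, 0.439, 0.096, 0.007, 0.0]]
```

Run:
```python
from aim import *
rows([[.25,.08,.70],[.085,.052,.80]],0,step=.027,n=14)
```

```text
12 rows
[[0, -0.025, -0.002, 0.006, 0.0], [0, -0.05, -0.004, 0.012, 0.0], [0, -0.075, -0.006, 0.019, 0.0], [0, -0.1, -0.009, 0.025, 0.0], [0, -0.123, -0.013, 0.021, 0.0], [0, -0.145, -0.02, 0.008, 0.0], [0, -0.166, -0.027, -0.005, 0.0], [0, -0.187, -0.034, -0.019, 0.0], [0, -0.208, -0.042, -0.032, 0.0], [0, -0.229, -0.049, -0.045, 0.0], [0, -0.251, -0.056, -0.058, 0.0], [0, -0.272, -0.063, -0.071, 0.0]]
```

Request:
play_rows --plan '[[[1, -0.025, -0.002, 0.006, 0], [1, -0.05, -0.004, 0.012, 0], [1, -0.075, -0.006, 0.019, 0], [1, -0.1, -0.009, 0.025, 0], [1, -0.123, -0.013, 0.021, 0], [1, -0.145, -0.02, 0.008, 0], [1, -0.166, -0.027, -0.005, 0], [1, -0.187, -0.034, -0.019, 0], [1, -0.208, -0.042, -0.032, 0], [1, -0.229, -0.049, -0.045, 0], [1, -0.251, -0.056, -0.058, 0], [1, -0.272, -0.063, -0.071, 0]]]'

```text
clock: 19.55
position: [0.1169, 0.0646, 0.7731]
ee_rot: [0.842, 0.036, 0.535, -0.067]
contact_force: [-0.2, 0.2, -1.4]
width: 0.0173
```

```bash
python3 st.py
```

```text
t 19.55 pos [0.1169 0.0646 0.7731] w 0.0173 F [-0.2  0.2 -1.4] M [0.06 0.28 0.03]
q [-0.417 -0.403  0.689  0.155  2.421 -1.7  ] r 0.1336
toolx [ 0.4189 -0.0745 -0.905 ] jaw deg 81.3
[[0.4189, 0.1512, 0.8953], [-0.0745, 0.9884, -0.1321], [-0.905, -0.0114, 0.4253]]
```

Request:
play_rows --plan '[[[1, 0.015, -0.012, 0.032, 0], [1, 0.031, -0.023, 0.064, 0], [1, 0.047, -0.034, 0.097, 0], [1, 0.062, -0.044, 0.13, 0], [1, 0.082, -0.056, 0.174, 0], [1, 0.103, -0.07, 0.217, 0], [1, 0.103, -0.07, 0.217, 0]]]'

```text
clock: 20.25
position: [0.3506, -0.0444, 0.7687]
ee_rot: [0.839, 0.038, 0.539, -0.067]
contact_force: [0.7, -0.8, -3.0]
width: 0.0174
```

```bash
python3 st.py
```

```text
t 20.25 pos [ 0.3506 -0.0444  0.7687] w 0.0174 F [ 0.7 -0.8 -3. ] M [-0.02  0.31 -0.01]
q [-0.444 -0.111  0.624  0.14   2.208 -1.756] r 0.3534
toolx [ 0.4111 -0.0709 -0.9088] jaw deg 81.24
[[0.4111, 0.1524, 0.8988], [-0.0709, 0.9883, -0.1351], [-0.9088, -0.0082, 0.4171]]
```

Run:
```python
from aim import *
s,M=st(False); print(turn(-.075,M)); print("axis err deg",np.degrees(np.arccos(-M[:,0]@axes()[2])))
rows([[.47,.14,.35],[.482,.146,.21]],0,n=14)
```

```text
(np.float64(-1.265167415245486), array([-0.00508262,  0.02207926,  0.9997433 ]))
axis err deg 0.9459028372805144
13 rows
[[0, 0.042, 0.02, -0.009, 0.0], [0, 0.083, 0.041, -0.018, 0.0], [0, 0.125, 0.061, -0.028, 0.0], [0, 0.166, 0.081, -0.037, 0.0], [0, 0.208, 0.102, -0.046, 0.0], [0, 0.249, 0.122, -0.055, 0.0], [0, 0.291, 0.142, -0.064, 0.0], [0, 0.333, 0.163, -0.074, 0.0], [0, 0.374, 0.183, -0.083, 0.0], [0, 0.416, 0.203, -0.092, 0.0], [0, 0.46, 0.207, -0.108, 0.0], [0, 0.504, 0.21, -0.124, 0.0], [0, 0.548, 0.213, -0.141, 0.0]]
```

Request:
play_rows --plan '[[[1, 0.042, 0.02, -0.009, 0], [1, 0.083, 0.041, -0.018, 0], [1, 0.125, 0.061, -0.028, 0], [1, 0.166, 0.081, -0.037, 0], [1, 0.208, 0.102, -0.046, 0], [1, 0.249, 0.122, -0.055, 0], [1, 0.291, 0.142, -0.064, 0], [1, 0.333, 0.163, -0.074, 0], [1, 0.374, 0.183, -0.083, -1.2], [1, 0.416, 0.203, -0.092, -1.2], [1, 0.46, 0.207, -0.108, -1.2], [1, 0.504, 0.21, -0.124, -1.2]]]'

```text
clock: 21.45
position: [0.4778, 0.1446, 0.2559]
ee_rot: [0.84, 0.03, 0.539, -0.06]
contact_force: [0.6, 0.3, -0.4]
width: 0.0175
```

```bash
python3 st.py
python3 - <<'E'
from aim import *
s,M=st(False); print(turn(-.075,M)); print("axis err deg",np.degrees(np.arccos(-M[:,0]@axes()[2])))
p,d=manip.get_image("side"); np.save("s3.npy",p); crop("side",p,255,110,355,220,6,"pics/e1.png")
p,d=manip.get_image("top"); np.save("t3.npy",p); crop("top",p,160,130,270,230,6,"pics/e2.png")
tip=s["position"]+.1014*M[:,0]; print("tip",tip,pix("side",tip),pix("top",tip)); sl=np.array([.5445,.136,.061]);print(pix("side",sl),pix("top",sl))
E
```

```text
t 21.45 pos [0.4778 0.1446 0.2559] w 0.0175 F [ 0.6  0.3 -0.4] M [0.06 0.27 0.04]
q [ 0.289 -0.037  1.899 -0.237  0.902 -1.039] r 0.4992
toolx [ 0.4115 -0.0697 -0.9087] jaw deg 82.34
[[0.4115, 0.1333, 0.9016], [-0.0697, 0.991, -0.1147], [-0.9087, -0.0156, 0.4171]]
(np.float64(-0.08811173995225374), array([-0.00481495,  0.00153782,  0.99998723]))
axis err deg 1.0135739983873528
tip [0.51956022 0.13749724 0.16374235] [[278.0994658  160.21132085]] [[202.7368872  196.19344912]]
[[284.5159395  184.75540024]] [[209.845424   195.53140406]]
```

View pics/e1.png

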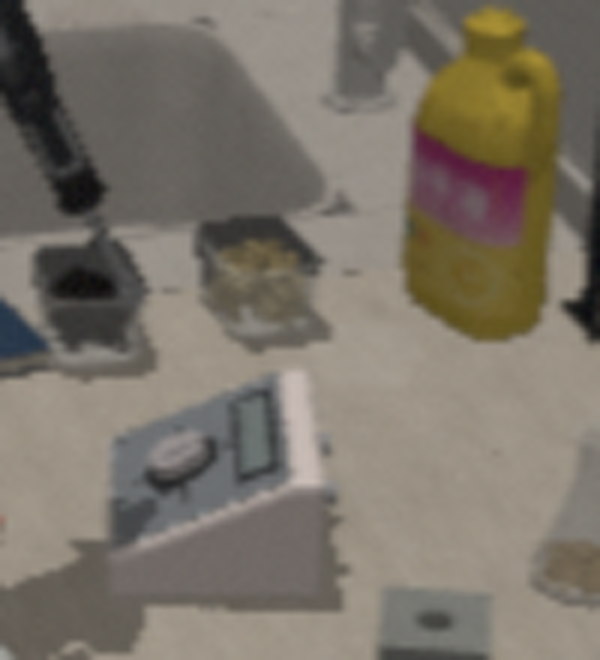

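View pics/e2.png

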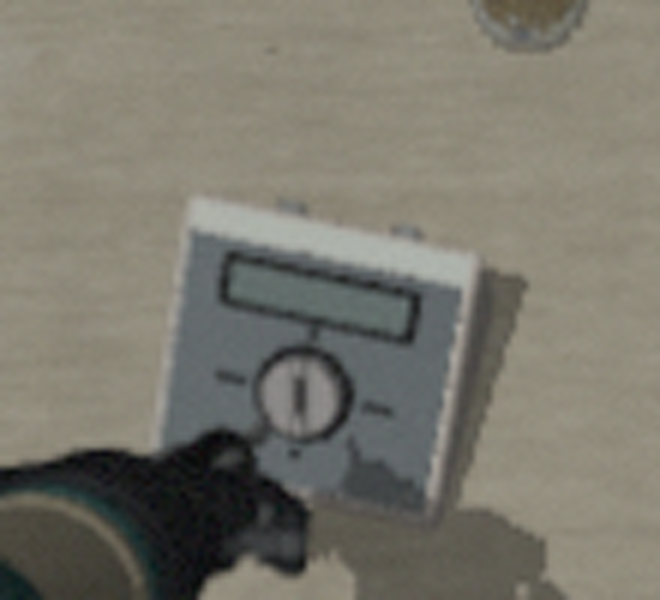

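Run:
```python
from aim import *
s,M=st(); 
for k in (0,.02,.06,.1014): X=s["position"]+k*M[:,0]; print(k,pix("side",X).round(1),pix("top",X).round(1))
p,d=manip.get_image("side"); np.save("s3.npy",p); c=cv2.resize(p[115:195,245:310,::-1],None,fx=9,fy=9,interpolation=cv2.INTER_CUBIC); cv2.imwrite("pics/e3.png",np.clip(c*1.6,0,255).astype(np.uint8))
p,d=manip.get_image("top"); np.save("t3.npy",p); c=cv2.resize(p[170:225,180:245,::-1],None,fx=10,fy=10,interpolation=cv2.INTER_CUBIC); cv2.imwrite("pics/e4.png",np.clip(c*1.6,0,255).astype(np.uint8))
```

```text
t 21.55 pos [0.4718 0.1423 0.2485] w 0.0175 F [-1.8 -0.9 -2. ] M [ 0.04  0.36 -0.02]
q [ 0.288 -0.033  1.908 -0.236  0.908 -1.041] r 0.4928
toolx [ 0.3946 -0.075  -0.9158] jaw deg 82.27
[[0.3946, 0.1344, 0.9089], [-0.075, 0.9906, -0.114], [-0.9158, -0.0232, 0.401]]
0 [[264.5 138.7]] [[194.  207.6]]
0.02 [[266.8 143.6]] [[196.2 205.9]]
0.06 [[271.5 153.2]] [[200.3 202.7]]
0.1014 [[276.2 162.8]] [[204.2 199.6]]
```

View pics/e3.png

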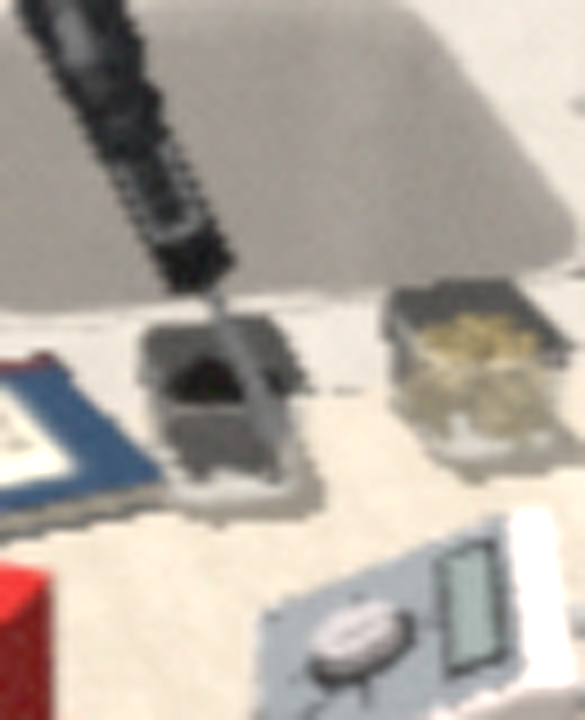

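View pics/e4.png

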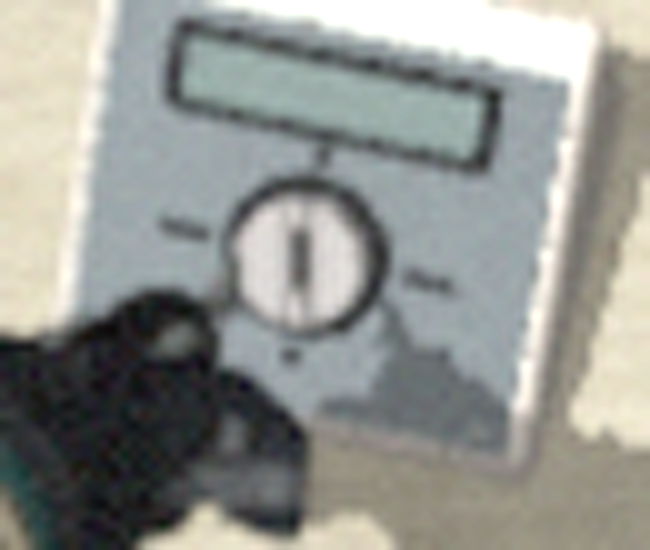

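Run:
```python
from aim import *
p=np.load("t3.npy").astype(float); q0=np.load("top0_p.npy").astype(float)
a=p[188:216,188:222]; 
c=cv2.resize(np.clip((a-40)*2.2,0,255)[...,::-1],None,fx=20,fy=20,interpolation=cv2.INTER_CUBIC); cv2.imwrite("pics/e5.png",c.astype(np.uint8))
```

```text
(no output)
```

View pics/e5.png

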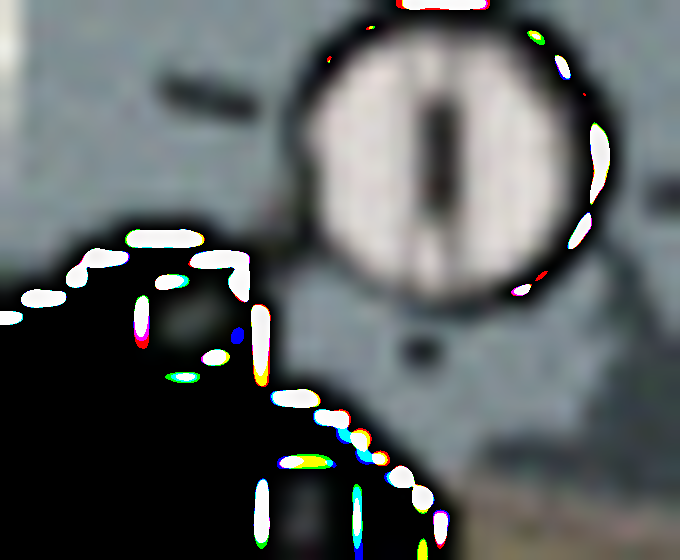

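Run:
```python
from aim import *
for z in (.058,.0615): print(z,onplane("top",[[209.98,195.5]],z),onplane("top",[[209.5,195.5]],z),onplane("side",[[284.4,185.8]],z))
s,M=st(False)
slot=np.array([.5440,.1365,.0610]); n=axes()[2]
for h in (.012,.006):
  T=slot+h*n-.1014*M[:,0]; print(h,T,(M.T@(T-s["position"])).round(4))
print(turn(-.075,M))
```

```text
0.058 [[0.54527171 0.13611947 0.058     ]] [[0.54528526 0.13754595 0.058     ]] [[0.54348676 0.13361882 0.058     ]]
0.0615 [[0.54447809 0.13551729 0.0615    ]] [[0.5444916  0.13693959 0.0615    ]] [[0.54189304 0.12768944 0.0615    ]]
0.012 [0.4973479  0.14475131 0.16402782] [ 0.0928  0.005  -0.0221]
0.006 [0.49982921 0.14422892 0.15858997] [ 0.0988  0.0049 -0.0221]
(np.float64(-0.08541723413138413), array([-0.00502682,  0.00149079,  0.99998625]))
```

Request:
play_rows --plan '[[[1, 0.03, 0.005, -0.022, 0], [1, 0.065, 0.005, -0.022, 0], [1, 0.09, 0.005, -0.022, 0], [1, 0.09, 0.005, -0.022, 0]]]'

```text
clock: 22.05
position: [0.4981, 0.1446, 0.1676]
ee_rot: [0.84, 0.03, 0.539, -0.062]
contact_force: [-0.4, 0.5, -1.3]
width: 0.0173
```

Run:
```python
from aim import *
p,d=manip.get_image("side"); np.save("s4.npy",p); c=cv2.resize(p[145:210,255:320,::-1],None,fx=9,fy=9,interpolation=cv2.INTER_CUBIC); cv2.imwrite("pics/e6.png",np.clip(c*1.5,0,255).astype(np.uint8))
p,d=manip.get_image("top"); np.save("t4.npy",p); c=cv2.resize(p[175:225,185:235,::-1],None,fx=12,fy=12,interpolation=cv2.INTER_CUBIC); cv2.imwrite("pics/e7.png",np.clip(c*1.5,0,255).astype(np.uint8))
s,M=st(); tip=s["position"]+.1014*M[:,0]; print(tip,pix("side",tip),pix("top",tip))
print("axis err deg",np.degrees(np.arccos(-M[:,0]@axes()[2])))
```

```text
t 22.15 pos [0.4986 0.1452 0.1699] w 0.0173 F [-0.4 -0.2 -0.6] M [ 0.07  0.25 -0.06]
q [ 0.277  0.075  2.024 -0.297  0.667 -0.963] r 0.5193
toolx [ 0.4157 -0.0701 -0.9068] jaw deg 82.25
[[0.4157, 0.1348, 0.8994], [-0.0701, 0.9908, -0.116], [-0.9068, -0.0148, 0.4213]]
[0.54073656 0.13809806 0.07793796] [[283.45923946 180.5941745 ]] [[208.12855479 195.52196393]]
axis err deg 0.978250873575574
```

View pics/e6.png

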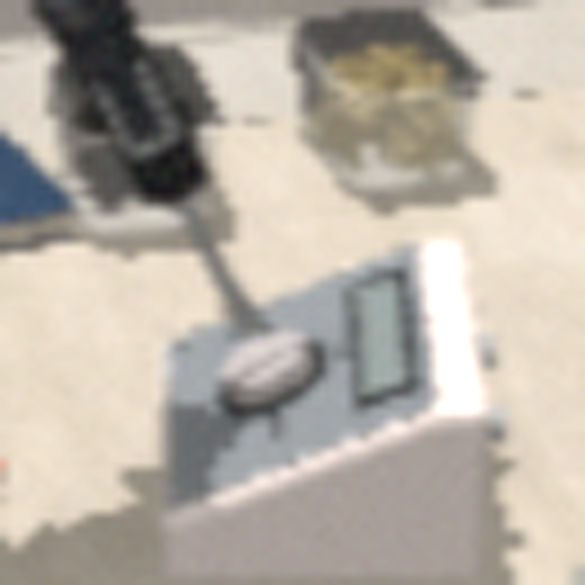

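View pics/e7.png

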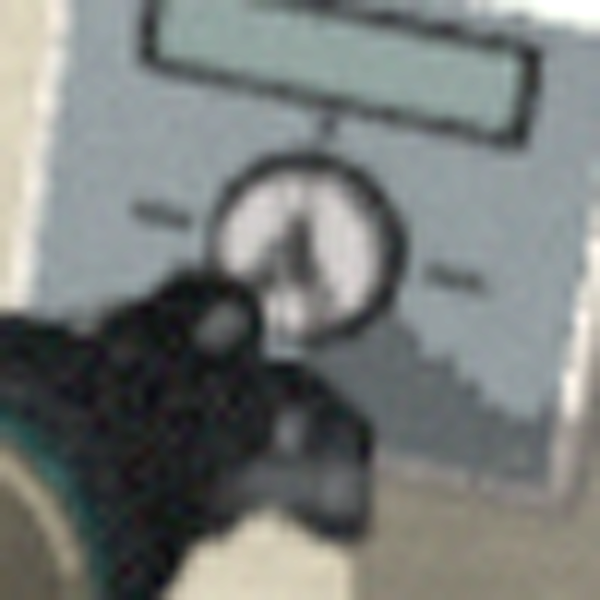

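```bash
cat > ins.py <<'E'
import sys; from aim import *
s,M=st(); slot=np.array([.5440,.1365,.0610]); n=axes()[2]; e1,er,_=axes()
tip=s["position"]+.1014*M[:,0]; d=tip-slot; print("tip rel slot: up-panel %.1f right %.1f out %.1f mm"%tuple(1e3*np.array([d@e1,d@er,d@n])))
print("axis err",np.degrees(np.arccos(-M[:,0]@n)), "axis lean up,right",-M[:,0]@e1,-M[:,0]@er)
e=M[:,2]; print("blade angle cw rad", np.arctan(e@er/(e@e1)))
h=float(sys.argv[1]); T=slot+h*n-.1014*M[:,0]; print("shift",(M.T@(T-s["position"])).round(4))
E
python3 ins.py .003
```

```text
t 22.15 pos [0.4986 0.1452 0.1699] w 0.0173 F [-0.4 -0.2 -0.6] M [ 0.07  0.25 -0.06]
q [ 0.277  0.075  2.024 -0.297  0.667 -0.963] r 0.5193
toolx [ 0.4157 -0.0701 -0.9068] jaw deg 82.25
[[0.4157, 0.1348, 0.8994], [-0.0701, 0.9908, -0.116], [-0.9068, -0.0148, 0.4213]]
tip rel slot: up-panel 4.0 right -0.9 out 16.8 mm
axis err 0.978250873575574 axis lean up,right 0.0014286682474297652 0.017012988203851137
blade angle cw rad -0.07180415842371733
shift [ 0.0138 -0.0008 -0.004 ]
```

Request:
play_rows --plan '[[[1, 0.005, -0.001, -0.004, 0], [1, 0.012, -0.001, -0.004, 0], [1, 0.012, -0.001, -0.004, 0]]]'

```text
clock: 22.45
position: [0.4999, 0.1438, 0.1576]
ee_rot: [0.841, 0.03, 0.537, -0.061]
contact_force: [-0.8, 0.0, -0.1]
width: 0.0172
```

```bash
python3 ins.py -.007
python3 - <<'E'
from aim import *
p,d=manip.get_image("side"); np.save("s4.npy",p); c=cv2.resize(p[155:200,262:307,::-1],None,fx=13,fy=13,interpolation=cv2.INTER_CUBIC); cv2.imwrite("pics/e8.png",np.clip(c*1.3,0,255).astype(np.uint8))
p,d=manip.get_image("top"); np.save("t4.npy",p); c=cv2.resize(p[175:220,187:232,::-1],None,fx=13,fy=13,interpolation=cv2.INTER_CUBIC); cv2.imwrite("pics/e9.png",np.clip(c*1.5,0,255).astype(np.uint8))
E
```

```text
t 22.45 pos [0.4999 0.1438 0.1576] w 0.0172 F [-0.8  0.  -0.1] M [ 0.04  0.33 -0.06]
q [ 0.272  0.091  2.043 -0.309  0.632 -0.951] r 0.5202
toolx [ 0.4162 -0.0701 -0.9065] jaw deg 82.25
[[0.4162, 0.1348, 0.8992], [-0.0701, 0.9908, -0.1161], [-0.9065, -0.0147, 0.4218]]
tip rel slot: up-panel 0.3 right 0.2 out 5.1 mm
axis err 0.9859647533269388 axis lean up,right 0.000884388383902146 0.017184740107428265
blade angle cw rad -0.07167654130327922
shift [ 0.0121  0.     -0.0003]
```

View pics/e8.png

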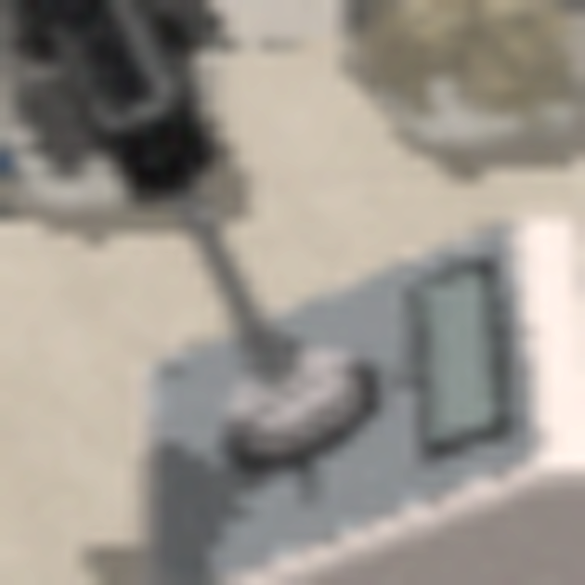

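View pics/e9.png

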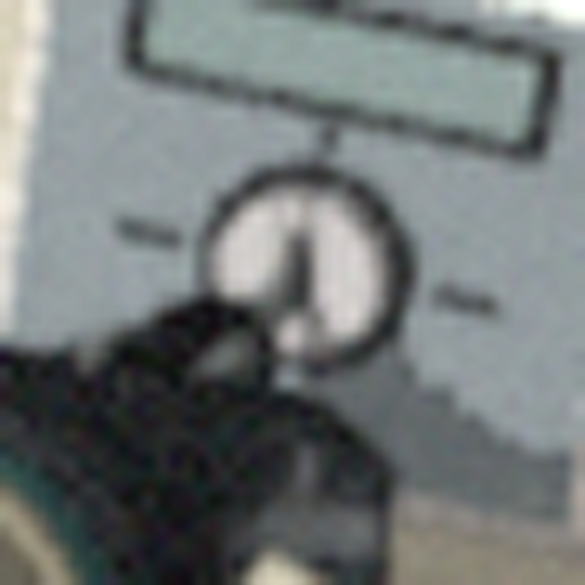

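Request:
play_rows --plan '[[[1, 0.005, 0, 0, 0], [1, 0.008, 0, 0, 0], [1, 0.011, 0, 0, 0], [1, 0.013, 0, 0, 0], [1, 0.013, 0, 0, 0]]]'

```text
clock: 23.05
position: [0.5049, 0.1431, 0.1474]
ee_rot: [0.841, 0.031, 0.536, -0.061]
contact_force: [-11.2, 2.3, 16.2]
width: 0.0176
```

```bash
python3 ins.py -.007
```

```text
t 23.05 pos [0.5049 0.1431 0.1474] w 0.0176 F [-11.2   2.3  16.2] M [-0.02  1.1  -0.04]
q [ 0.267  0.11   2.052 -0.319  0.603 -0.942] r 0.5248
toolx [ 0.4169 -0.0699 -0.9062] jaw deg 82.22
[[0.4169, 0.1354, 0.8988], [-0.0699, 0.9907, -0.1168], [-0.9062, -0.0142, 0.4225]]
tip rel slot: up-panel 0.6 right -0.2 out -6.3 mm
axis err 1.0011309103110824 axis lean up,right 0.0001858365293641584 0.01747115321447533
blade angle cw rad -0.07094420193627357
shift [ 0.0007 -0.0002 -0.0006]
```

Request:
play_rows --plan '[[[1, 0, 0, 0, 5], [1, 0, 0, 0, 12], [1, 0, 0, 0, 20], [1, 0, 0, 0, 28], [1, 0, 0, 0, 36], [1, 0, 0, 0, 44]]]'

```text
clock: 23.65
position: [0.5041, 0.1425, 0.1475]
ee_rot: [0.767, 0.345, 0.474, -0.26]
contact_force: [-4.9, -1.1, 6.2]
width: 0.0176
```

```bash
python3 ins.py -.007
python3 - <<'E'
from aim import *
p,d=manip.get_image("side"); np.save("s4.npy",p); c=cv2.resize(p[155:200,262:307,::-1],None,fx=13,fy=13,interpolation=cv2.INTER_CUBIC); cv2.imwrite("pics/f1.png",np.clip(c*1.3,0,255).astype(np.uint8))
p,d=manip.get_image("top"); np.save("t4.npy",p); c=cv2.resize(p[175:220,187:232,::-1],None,fx=13,fy=13,interpolation=cv2.INTER_CUBIC); cv2.imwrite("pics/f2.png",np.clip(c*1.5,0,255).astype(np.uint8))
E
```

```text
t 23.65 pos [0.5041 0.1425 0.1475] w 0.0176 F [-4.9 -1.1  6.2] M [-0.37  0.77 -0.15]
q [ 0.267  0.109  2.053 -0.319  0.605 -0.168] r 0.5238
toolx [ 0.4156 -0.0713 -0.9067] jaw deg 40.85
[[0.4156, 0.7254, 0.5487], [-0.0713, 0.6274, -0.7755], [-0.9067, 0.2832, 0.3125]]
tip rel slot: up-panel -0.1 right 0.8 out -5.9 mm
axis err 0.9097170025603734 axis lean up,right 0.0012927776998322704 0.015824170030535004
blade angle cw rad 0.7021116360879371
shift [ 0.0011  0.0006 -0.0004]
```

View pics/f1.png

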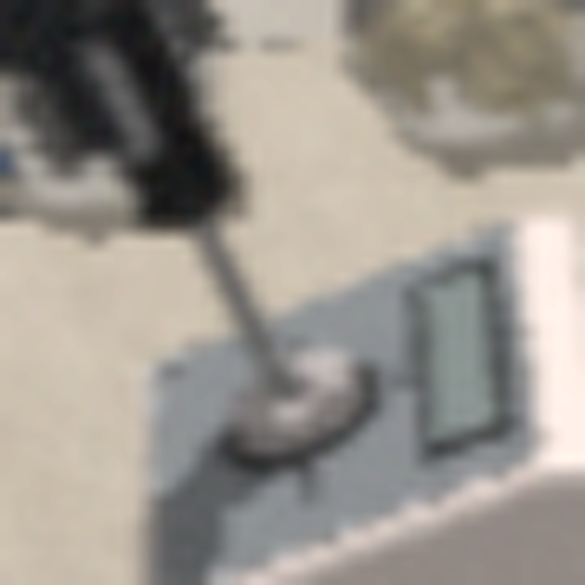

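View pics/f2.png

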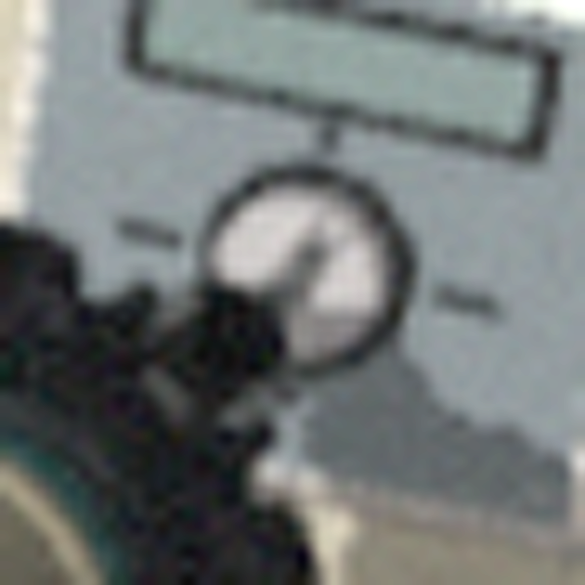

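Request:
play_rows --plan '[[[1, 0.001, 0, 0, 7], [1, 0.001, 0, 0, 15], [1, 0.001, 0, 0, 23], [1, 0.001, 0, 0, 31], [1, 0.001, 0, 0, 39], [1, 0.001, 0, 0, 47], [1, 0.001, 0, 0, 54], [1, 0.001, 0, 0, 58], [1, 0.001, 0, 0, 61], [1, 0.001, 0, 0, 61]]]'

```text
clock: 24.75
position: [0.5032, 0.1426, 0.147]
ee_rot: [0.487, 0.686, 0.278, -0.464]
contact_force: [-8.3, 2.0, 9.8]
width: 0.0176
```

```bash
python3 ins.py -.007
python3 - <<'E'
from aim import *
p,d=manip.get_image("top"); np.save("t4.npy",p); c=cv2.resize(p[175:220,187:232,::-1],None,fx=13,fy=13,interpolation=cv2.INTER_CUBIC); cv2.imwrite("pics/f4.png",np.clip(c*1.5,0,255).astype(np.uint8))
E
```

```text
t 24.75 pos [0.5032 0.1426 0.147 ] w 0.0176 F [-8.3  2.   9.8] M [0.33 1.13 0.15]
q [ 0.268  0.109  2.054 -0.318  0.605  0.894] r 0.5231
toolx [ 0.4144 -0.0711 -0.9073] jaw deg -24.1
[[0.4144, 0.8328, -0.3671], [-0.0711, -0.3725, -0.9253], [-0.9073, 0.4096, -0.0952]]
tip rel slot: up-panel -1.2 right 0.8 out -6.1 mm
axis err 0.9176549367052486 axis lean up,right 0.002612537604555154 0.015800891595048397
blade angle cw rad -1.3765300178903406
shift [ 0.0009  0.001  -0.001 ]
```

View pics/f4.png

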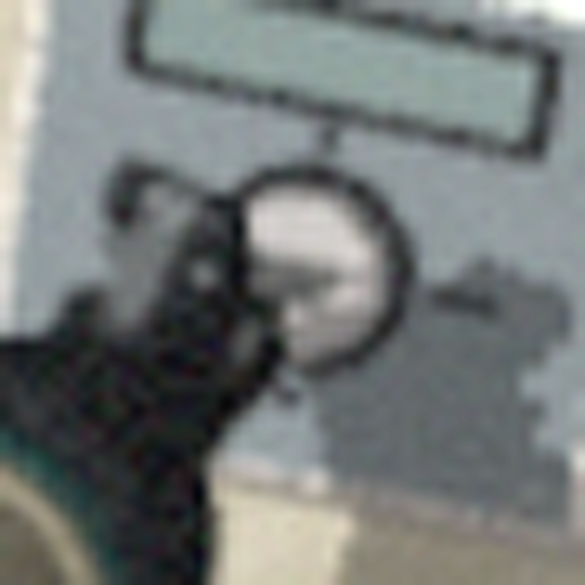

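Request:
play_rows --plan '[[[1, 0.001, 0, 0, 3], [1, 0.001, 0, 0, 6], [1, 0.001, 0, 0, 6]]]'

```text
clock: 25.1
position: [0.503, 0.1429, 0.1469]
ee_rot: [0.45, 0.711, 0.253, -0.478]
contact_force: [-7.6, 2.2, 10.7]
width: 0.0174
```

```bash
python3 ins.py -.007; python3 -c "
from st import *
s,M=st(False); print('axis torque',s['moment']@M[:,0], s['effort'])"
```

```text
t 25.1 pos [0.503  0.1429 0.1469] w 0.0174 F [-7.6  2.2 10.7] M [0.17 0.95 0.26]
q [ 0.268  0.109  2.054 -0.318  0.605  1.   ] r 0.5229
toolx [ 0.4146 -0.0707 -0.9073] jaw deg -30.6
[[0.4146, 0.7899, -0.4519], [-0.0707, -0.4671, -0.8814], [-0.9073, 0.3974, -0.1378]]
tip rel slot: up-panel -1.5 right 0.6 out -6.0 mm
axis err 0.9384469084045609 axis lean up,right 0.0025308806010870266 0.01618153007750167
blade angle cw rad -1.2719399332715369
shift [ 0.001   0.0013 -0.001 ]
axis torque -0.23339500569202065 [ -2.39411853 -22.97675371 -21.59516394  -1.24217916  -2.83505201
   0.42238452]
```

Request:
play_rows --plan '[[[1, 0, 0, 0, -4], [1, 0, 0, 0, -7], [1, -0.004, 0, 0, -7], [1, -0.012, 0, 0, -7], [1, -0.03, 0, 0, -7], [1, -0.06, 0, 0, -7], [1, -0.1, 0, 0, -7], [1, -0.1, 0, 0, -7]]]'

```text
clock: 25.9
position: [0.4631, 0.1512, 0.2435]
ee_rot: [0.493, 0.685, 0.28, -0.458]
contact_force: [1.5, 0.5, -1.0]
width: 0.0176
```

```bash
python3 st.py
python3 - <<'E'
from aim import *
p,d=manip.get_image("top"); np.save("t5.npy",p); c=cv2.resize(p[170:220,182:237,::-1],None,fx=12,fy=12,interpolation=cv2.INTER_CUBIC); cv2.imwrite("pics/g1.png",np.clip(c*1.5,0,255).astype(np.uint8))
p,d=manip.get_image("side"); np.save("s5.npy",p); c=cv2.resize(p[110:220,240:350,::-1],None,fx=5,fy=5,interpolation=cv2.INTER_CUBIC); cv2.imwrite("pics/g2.png",np.clip(c*1.4,0,255).astype(np.uint8))
E
```

```text
t 25.9 pos [0.4631 0.1512 0.2435] w 0.0176 F [ 1.5  0.5 -1. ] M [ 0.05  0.29 -0.03]
q [ 0.321 -0.049  1.948 -0.263  0.861  0.836] r 0.4871
toolx [ 0.4236 -0.0672 -0.9034] jaw deg -23.17
[[0.4236, 0.8351, -0.351], [-0.0672, -0.3574, -0.9315], [-0.9034, 0.4182, -0.0953]]
```

View pics/g1.png

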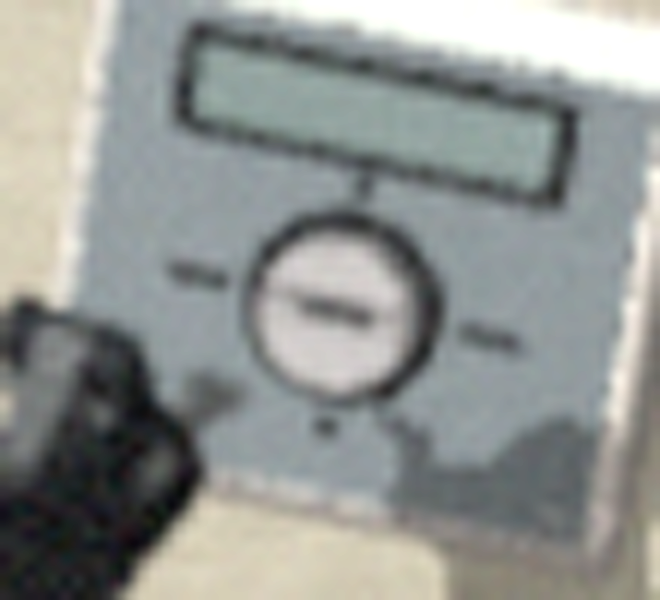

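View pics/g2.png

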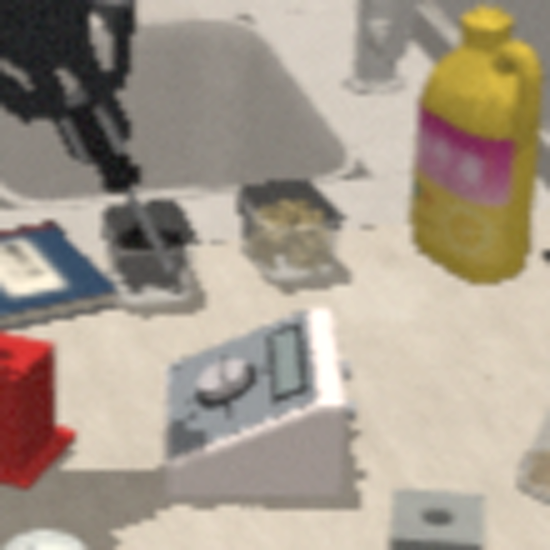

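```bash
python3 - <<'E'
from aim import *
s,M=st(); print(pix("side",s["position"]+np.outer([0,.0264,.1014],M[:,0])).round(1),pix("top",s["position"]+np.outer([0,.0264,.1014],M[:,0])).round(1))
# slot angle from t5: dark pixels inside dial
p=np.load("t5.npy").astype(float).mean(2); 
uvc=np.array([210.0,195.6]); v,u=np.mgrid[185:206,198:222]; m=(np.hypot(u-uvc[0],v-uvc[1])<6.0); g=p[185:206,198:222]; w=np.where(m,np.clip(np.median(g[m])-8-g,0,None),0)
c=np.array([(w*u).sum(),(w*v).sum()])/w.sum(); C=np.cov(np.c_[u[m],v[m]].T,aweights=w[m]+1e-9); ev,E=np.linalg.eigh(C); print("slot centre",c,"dir deg",np.degrees(np.arctan(E[1,1]/E[0,1])),ev)
from fit import bars
b=(bars[2:].mean(0)-bars[:2].mean(0)); print("bars deg",np.degrees(np.arctan2(b[1],b[0])))
# dark bars directly now
for (u0,u1,v0,v1) in ((194,203,188,197),(218,228,193,202)):
    v,u=np.mgrid[v0:v1,u0:u1]; g=p[v0:v1,u0:u1]; w=np.clip(np.median(g)-12-g,0,None); print((w*u).sum()/w.sum(),(w*v).sum()/w.sum())
E
tail -n1 log.jsonl | head -c 0
```

```text
t 26.0 pos [0.4616 0.1502 0.2389] w 0.0174 F [-0.1 -0.1 -1.1] M [ 0.05  0.34 -0.05]
q [ 0.32  -0.045  1.953 -0.263  0.859  0.836] r 0.4855
toolx [ 0.4168 -0.0697 -0.9063] jaw deg -23.06
[[0.4168, 0.838, -0.3521], [-0.0697, -0.3568, -0.9316], [-0.9063, 0.4129, -0.0903]]
[[261.1 140.6]
 [264.4 146.9]
 [273.4 164.2]] [[191.5 212.3]
 [194.3 209.8]
 [201.6 203.1]]
slot centre [210.57476842 195.11557124] dir deg 3.1186860545976205 [3.16449871 7.66864763]
bars deg 11.43508688290128
199.25622775800713 193.01067615658366
219.91114982578398 196.4094076655052
```

Run:
```python
from aim import *
p=np.load("t5.npy").astype(float).mean(2)
uvc=np.array([209.9,195.6]); v,u=np.mgrid[185:206,198:222]; g=p[185:206,198:222]
for R in (4,5):
  m=(np.hypot(u-uvc[0],v-uvc[1])<R); w=np.where(m,np.clip(np.percentile(g[m],55)-g,0,None)**1,0)
  c=np.array([(w*u).sum(),(w*v).sum()])/w.sum(); C=np.cov(np.c_[u[m],v[m]].T,aweights=w[m]+1e-9); ev,E=np.linalg.eigh(C); print(R,c,np.degrees(np.arctan(E[1,1]/E[0,1])),ev)
for (u0,u1,v0,v1) in ((194,203,188,198),(219,229,193,203)):
    v,u=np.mgrid[v0:v1,u0:u1]; g=p[v0:v1,u0:u1]; w=np.clip(np.median(g)-8-g,0,None); print((w*u).sum()/w.sum(),(w*v).sum()/w.sum())
print(g.round())
```

```text
4 [209.61615321 195.47918401] 11.905304227102693 [0.52750878 3.93385876]
5 [209.69375444 195.42264017] 11.115508024844704 [0.7560883  5.58160595]
199.39602169981922 193.1889692585895
222.1989459815547 197.63504611330697
[[ 94. 102. 102. 101. 102. 104. 102. 106. 103. 105.]
 [ 91. 103. 100. 101. 103. 104. 106. 101. 104. 102.]
 [ 90. 102. 103. 103. 104. 106. 104. 103. 103. 103.]
 [ 93.  97.  95. 101. 104. 104. 102. 104. 103. 103.]
 [ 92.  77.  67.  79.  83.  90. 100. 105. 102. 104.]
 [ 97.  84.  73.  63.  64.  60.  87. 101. 102. 103.]
 [100. 104. 103.  94.  91.  81.  87.  98. 103. 104.]
 [100. 102. 106. 103. 105. 100. 103. 103. 103. 103.]
 [104. 105. 103. 105. 103. 103. 102. 104. 103. 104.]
 [103. 103. 103. 103. 103. 103. 104. 101. 102. 101.]]
```

```bash
cat > hole.py <<'E'
import sys; from aim import *
H=np.array([.6232,-.1122,.085]); az=np.radians(-10); F=np.array([np.cos(az),np.sin(az),0])
def tgt(M,fwd,h): return H+F*fwd+np.array([0,0,h])-.1014*M[:,0]
E
python3 - <<'E'
from hole import *
s,M=st(False); T=tgt(M,.0026,.022); print(T)
rows([[.50,.06,.25],T],77.7)
E
```

```text
[ 0.58349248 -0.10558776  0.19889928]
10 rows
[[0, 0.004, 0.02, 0.021, 7.8], [0, 0.007, 0.041, 0.041, 15.5], [0, 0.011, 0.061, 0.062, 23.3], [0, 0.021, 0.079, 0.081, 31.1], [0, 0.035, 0.095, 0.101, 38.9], [0, 0.049, 0.112, 0.121, 46.6], [0, 0.063, 0.128, 0.14, 54.4], [0, 0.077, 0.144, 0.16, 62.2], [0, 0.091, 0.161, 0.179, 69.9], [0, 0.105, 0.177, 0.199, 77.7]]
```

Request:
play_rows --plan '[[[1, 0.004, 0.02, 0.021, 7.8], [1, 0.007, 0.041, 0.041, 15.5], [1, 0.011, 0.061, 0.062, 23.3], [1, 0.021, 0.079, 0.081, 31.1], [1, 0.03, 0.095, 0.101, 38.9], [1, 0.04, 0.112, 0.121, 46.6], [1, 0.05, 0.128, 0.14, 54.4], [1, 0.06, 0.144, 0.16, 62.2], [1, 0.075, 0.161, 0.179, 69.9], [1, 0.09, 0.177, 0.199, 77.7], [1, 0.1, 0.177, 0.199, 77.7], [1, 0.1, 0.177, 0.199, 77.7]]]'

```text
clock: 27.2
position: [0.58, -0.1055, 0.1996]
ee_rot: [-0.046, 0.839, -0.07, -0.538]
contact_force: [-1.2, 0.6, -1.7]
width: 0.0176
```

Run:
```python
from hole import *
s,M=st(); tip=s["position"]+.1014*M[:,0]; d=tip-H; print("tip rel hole fwd,left,up",d@F, d@np.array([-F[1],F[0],0]),d[2]); T=tgt(M,.0026,.010); print("shift",(M.T@(T-s["position"])).round(4))
print("tip pix",pix("side",tip),pix("top",tip), "hole pix",pix("side",H),pix("top",H))
p,d=manip.get_image("side"); np.save("s6.npy",p); c=cv2.resize(p[160:240,285:365,::-1],None,fx=8,fy=8,interpolation=cv2.INTER_CUBIC); cv2.imwrite("pics/h1.png",np.clip(c*1.5,0,255).astype(np.uint8))
p,d=manip.get_image("top"); np.save("t6.npy",p); c=cv2.resize(p[145:205,265:325,::-1],None,fx=10,fy=10,interpolation=cv2.INTER_CUBIC); cv2.imwrite("pics/h2.png",np.clip(c*1.5,0,255).astype(np.uint8))
```

```text
t 27.2 pos [ 0.58   -0.1055  0.1996] w 0.0176 F [-1.2  0.6 -1.7] M [ 0.05  0.32 -0.03]
q [-0.344  0.119  1.883  0.113  0.719  1.324] r 0.5896
toolx [ 0.4107 -0.0681 -0.9092] jaw deg -99.57
[[0.4107, -0.1662, -0.8965], [-0.0681, -0.9861, 0.1516], [-0.9092, -0.0012, -0.4163]]
tip rel hole fwd,left,up -0.001465511968384889 -0.0004700083422390694 0.022429482297877876
shift [ 0.013  -0.0004  0.0015]
tip pix [[327.42883866 206.73470797]] [[293.87997318 165.13598471]] hole pix [[327.35318878 212.47572878]] [[293.54829298 166.86453007]]
```

View pics/h1.png

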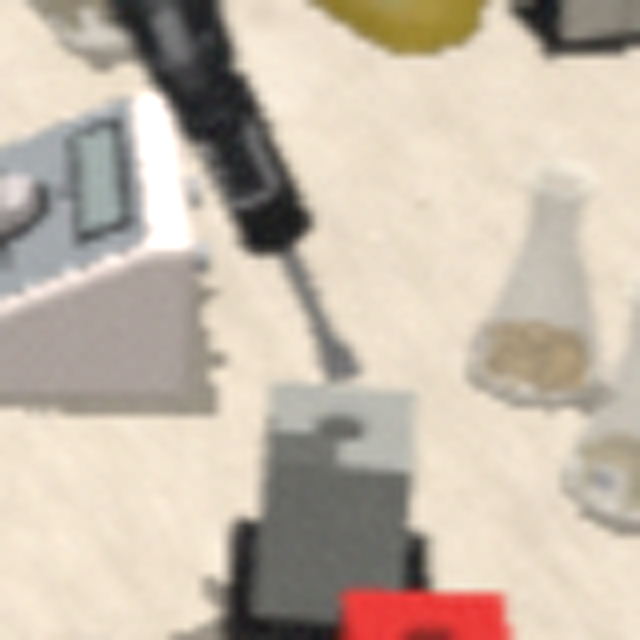

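View pics/h2.png

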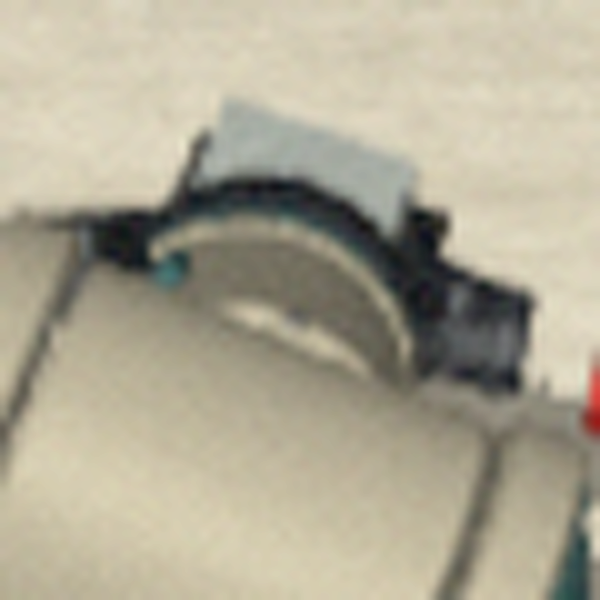

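Request:
play_rows --plan '[[[1, 0.0015, 0, -0.0035, 0], [1, 0.01, 0, 0, 0], [1, 0.02, 0, 0.0047, 0], [1, 0.025, 0, 0.007, 0], [1, 0.029, 0, 0.0088, 0], [1, 0.029, 0, 0.0088, 0]]]'

```text
clock: 27.9
position: [0.5837, -0.1048, 0.1705]
ee_rot: [-0.045, 0.839, -0.069, -0.538]
contact_force: [-1.2, 0.6, -0.9]
width: 0.0173
```

```bash
cat > hs.py <<'E'
from hole import *
s,M=st(); tip=s["position"]+.1014*M[:,0]; d=tip-H; print("tip(if unpivoted) rel hole fwd,left,up mm",1e3*d@F, 1e3*d@np.array([-F[1],F[0],0]),1e3*d[2])
g=s["position"]-.019*M[:,0]-H; print("grasp rel hole fwd,left,up mm",1e3*g@F,1e3*g@np.array([-F[1],F[0],0]),1e3*g[2])
print("fwd in tool",(M.T@F).round(3),"down",(M.T@np.array([0,0,-1])).round(3))
E
python3 hs.py;  python3 - <<'E'
from h import *
p,d=manip.get_image("side"); np.save("s7.npy",p); c=cv2.resize(p[160:240,285:365,::-1],None,fx=8,fy=8,interpolation=cv2.INTER_CUBIC); cv2.imwrite("pics/h3.png",np.clip(c*1.5,0,255).astype(np.uint8))
E
```

```text
t 27.9 pos [ 0.5837 -0.1048  0.1705] w 0.0173 F [-1.2  0.6 -0.9] M [ 0.15  0.5  -0.  ]
q [-0.341  0.154  1.924  0.124  0.643  1.312] r 0.5931
toolx [ 0.4117 -0.0675 -0.9088] jaw deg -99.46
[[0.4117, -0.1644, -0.8964], [-0.0675, -0.9864, 0.1499], [-0.9088, -0.0012, -0.4172]]
tip(if unpivoted) rel hole fwd,left,up mm 2.144259036973846 0.9409198842218072 -6.68566568238442
grasp rel hole fwd,left,up mm -48.08687043380684 0.33958351967511646 102.7338573775629
fwd in tool [ 0.417  0.009 -0.909] down [0.909 0.001 0.417]
```

View pics/h3.png

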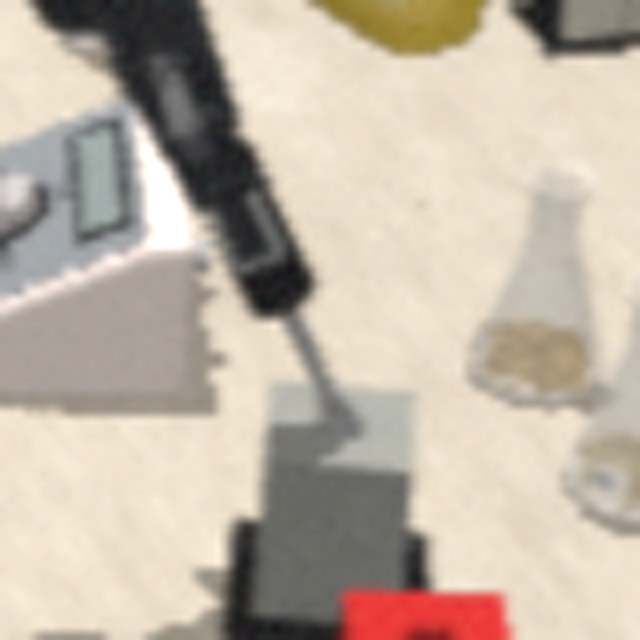

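Request:
play_rows --plan '[[[1, 0.001, 0.001, -0.007, 0], [1, 0.003, 0.001, -0.014, 0], [1, 0.008, 0.001, -0.02, 0], [1, 0.012, 0.001, -0.026, 0], [1, 0.012, 0.001, -0.026, 0]]]' --grip_force 20

```text
clock: 28.45
position: [0.6109, -0.1102, 0.17]
ee_rot: [-0.045, 0.838, -0.069, -0.539]
contact_force: [-2.8, 0.6, -2.2]
width: 0.0175
```

```bash
python3 hs.py;  python3 - <<'E'
from h import *
p,d=manip.get_image("side"); np.save("s7.npy",p); c=cv2.resize(p[160:240,285:365,::-1],None,fx=8,fy=8,interpolation=cv2.INTER_CUBIC); cv2.imwrite("pics/h4.png",np.clip(c*1.5,0,255).astype(np.uint8))
E
```

```text
t 28.45 pos [ 0.6109 -0.1102  0.17  ] w 0.0175 F [-2.8  0.6 -2.2] M [0.23 1.1  0.01]
q [-0.332  0.196  1.869  0.115  0.659  1.327] r 0.6208
toolx [ 0.4088 -0.0665 -0.9102] jaw deg -99.44
[[0.4088, -0.164, -0.8978], [-0.0665, -0.9865, 0.1499], [-0.9102, -0.0016, -0.4141]]
tip(if unpivoted) rel hole fwd,left,up mm 29.541279610262098 0.3732922102036911 -7.249676132141128
grasp rel hole fwd,left,up mm -20.31572765937104 -0.28864087965926855 102.34047247027796
fwd in tool [ 0.414  0.01  -0.91 ] down [0.91  0.002 0.414]
```

View pics/h4.png

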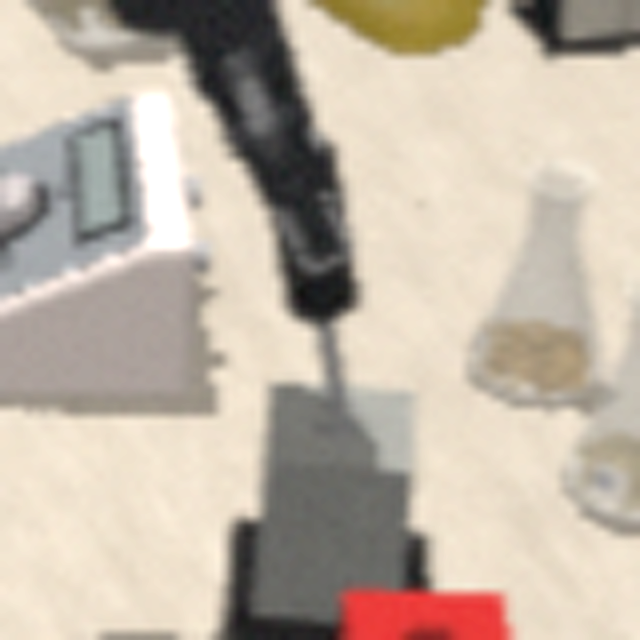

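Request:
play_rows --plan '[[[1, 0.007, 0, -0.006, 0], [1, 0.015, 0, -0.0095, 0], [1, 0.023, 0, -0.01, 0], [1, 0.031, 0, -0.009, 0], [1, 0.031, 0, -0.009, 0]]]'

```text
clock: 29.0
position: [0.6306, -0.1132, 0.1442]
ee_rot: [-0.046, 0.837, -0.069, -0.54]
contact_force: [-2.3, 0.7, -2.8]
width: 0.0173
```

```bash
python3 hs.py;  python3 - <<'E'
from h import *
p,d=manip.get_image("side"); np.save("s7.npy",p); c=cv2.resize(p[160:240,285:365,::-1],None,fx=8,fy=8,interpolation=cv2.INTER_CUBIC); cv2.imwrite("pics/h5.png",np.clip(c*1.5,0,255).astype(np.uint8))
E
```

```text
t 29.0 pos [ 0.6306 -0.1132  0.1442] w 0.0173 F [-2.3  0.7 -2.8] M [0.35 1.05 0.09]
q [-0.325  0.252  1.864  0.119  0.609  1.328] r 0.6407
toolx [ 0.4066 -0.0656 -0.9112] jaw deg -99.44
[[0.4066, -0.1641, -0.8987], [-0.0656, -0.9864, 0.1504], [-0.9112, -0.0023, -0.4119]]
tip(if unpivoted) rel hole fwd,left,up mm 49.26378528455246 0.9320313263328099 -33.18568863393481
grasp rel hole fwd,left,up mm -0.32109512268286466 0.2030751274820864 76.5274293504718
fwd in tool [ 0.412  0.01  -0.911] down [0.911 0.002 0.412]
```

View pics/h5.png

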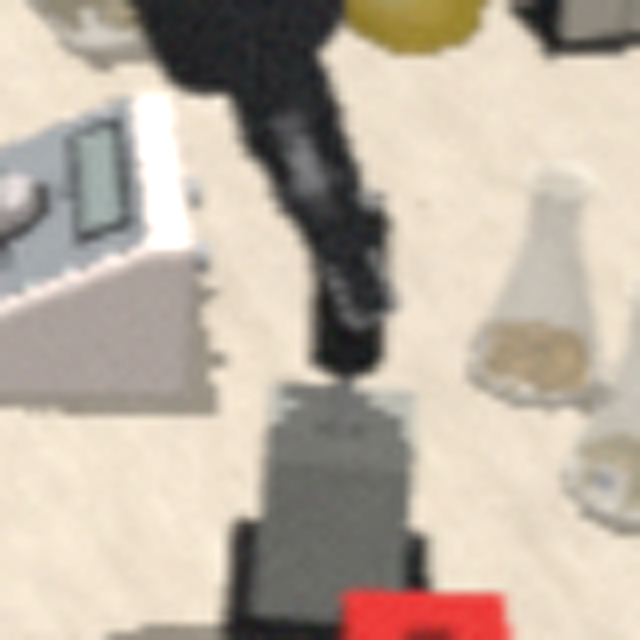

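Request:
play_rows --plan '[[[1, 0.009, 0, 0.004, 0], [1, 0.018, 0, 0.008, 0], [1, 0.024, 0, 0.011, 0], [1, 0.027, 0, 0.0125, 0], [1, 0.027, 0, 0.0125, 0]]]'

```text
clock: 29.55
position: [0.6309, -0.1134, 0.1144]
ee_rot: [-0.046, 0.838, -0.069, -0.54]
contact_force: [-1.7, 0.8, -2.1]
width: 0.0173
```

```bash
python3 hs.py;  python3 - <<'E'
from h import *
p,d=manip.get_image("side"); np.save("s7.npy",p); c=cv2.resize(p[160:240,285:365,::-1],None,fx=8,fy=8,interpolation=cv2.INTER_CUBIC); cv2.imwrite("pics/h6.png",np.clip(c*1.5,0,255).astype(np.uint8))
E
```

```text
t 29.55 pos [ 0.6309 -0.1134  0.1144] w 0.0173 F [-1.7  0.8 -2.1] M [0.17 0.57 0.01]
q [-0.325  0.287  1.905  0.133  0.533  1.311] r 0.641
toolx [ 0.4073 -0.066  -0.9109] jaw deg -99.45
[[0.4073, -0.1643, -0.8984], [-0.066, -0.9864, 0.1505], [-0.9109, -0.002, -0.4126]]
tip(if unpivoted) rel hole fwd,left,up mm 49.606661021885365 0.7814060614228993 -62.982487299906836
grasp rel hole fwd,left,up mm -0.06776720627172174 0.08585739622524408 46.69033245166158
fwd in tool [ 0.413  0.01  -0.911] down [0.911 0.002 0.413]
```

View pics/h6.png

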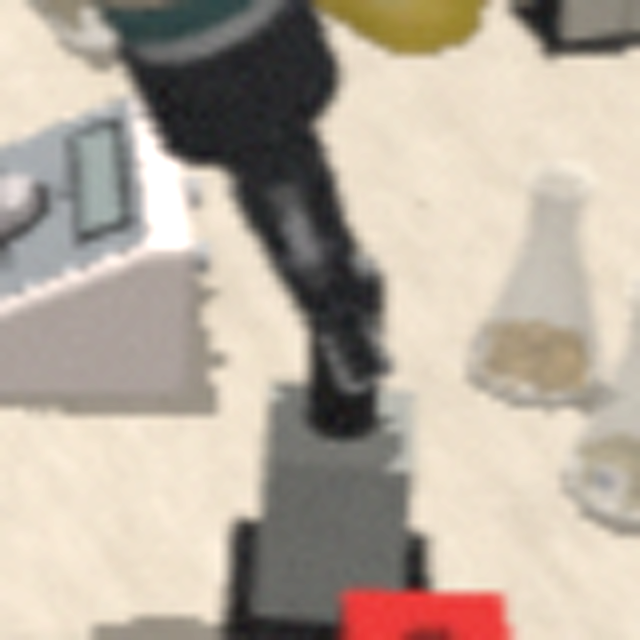

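Request:
play_rows --plan '[[[1, 0.0015, 0, 0.001, 0], [1, 0.0015, 0, 0.001, 0], [0.5, 0.0015, 0, 0.001, 0], [0, 0.0015, 0, 0.001, 0], [0, 0.0015, 0, 0.001, 0], [0, 0.0015, 0, 0.001, 0], [0, 0.0015, 0, 0.001, 0]]]'

```text
clock: 30.3
position: [0.6308, -0.1134, 0.1131]
ee_rot: [-0.045, 0.838, -0.069, -0.54]
contact_force: [-0.1, -0.3, 0.2]
width: 0.0847
```

```bash
python3 hs.py;  python3 - <<'E'
from h import *
p,d=manip.get_image("side"); np.save("s7.npy",p); c=cv2.resize(p[160:240,285:365,::-1],None,fx=8,fy=8,interpolation=cv2.INTER_CUBIC); cv2.imwrite("pics/h7.png",np.clip(c*1.5,0,255).astype(np.uint8))
E
```

```text
t 30.3 pos [ 0.6308 -0.1134  0.1131] w 0.0847 F [-0.1 -0.3  0.2] M [0.03 0.2  0.05]
q [-0.325  0.289  1.907  0.134  0.529  1.309] r 0.641
toolx [ 0.4079 -0.0662 -0.9106] jaw deg -99.45
[[0.4079, -0.1643, -0.8981], [-0.0662, -0.9864, 0.1504], [-0.9106, -0.0019, -0.4132]]
tip(if unpivoted) rel hole fwd,left,up mm 49.630147770047294 0.717589718771813 -64.23247484715726
grasp rel hole fwd,left,up mm -0.11973036218319709 0.03530817335735556 45.40622323760203
fwd in tool [ 0.413  0.01  -0.911] down [0.911 0.002 0.413]
```

View pics/h7.png

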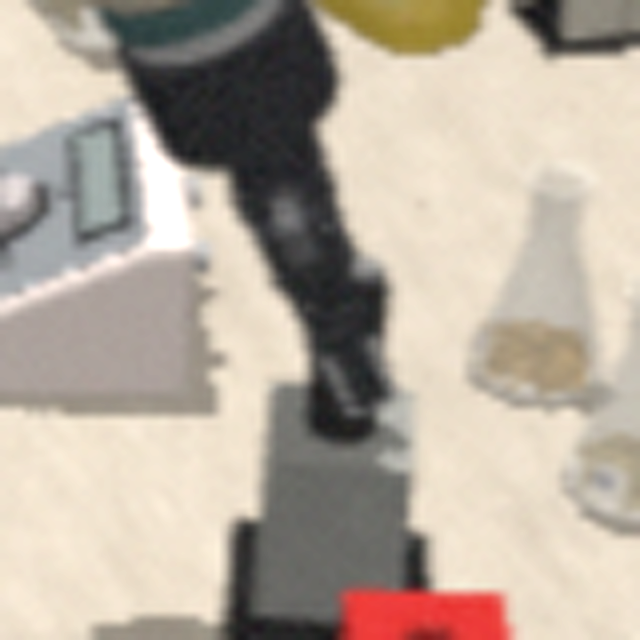

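Request:
play_rows --plan '[[[0, -0.01, 0, 0, 0], [0, -0.03, 0, 0, 0], [0, -0.07, 0, 0, 0], [0, -0.12, 0, 0, 0], [0, -0.16, 0, 0, 0], [0, -0.2, 0, 0, 0], [0, -0.2, 0, 0.04, 0], [0, -0.2, 0, 0.08, 0], [0, -0.2, 0, 0.12, 0], [0, -0.2, 0, 0.12, 0]]]'

```text
clock: 31.35
position: [0.4339, -0.0792, 0.2415]
ee_rot: [-0.047, 0.835, -0.068, -0.544]
contact_force: [-0.2, -0.3, -0.3]
width: 0.085
```

```bash
python3 st.py|head -2;  python3 - <<'E'
from h import *
p,d=manip.get_image("side"); np.save("s8.npy",p); c=cv2.resize(p[160:240,270:365,::-1],None,fx=8,fy=8,interpolation=cv2.INTER_CUBIC); cv2.imwrite("pics/k1.png",np.clip(c*1.5,0,255)[:600,:800].astype(np.uint8))
p,d=manip.get_image("top"); np.save("t8.npy",p); cv2.imwrite("pics/k2.png",p[...,::-1])
c=cv2.resize(p[140:200,260:330,::-1],None,fx=10,fy=10,interpolation=cv2.INTER_CUBIC); cv2.imwrite("pics/k3.png",np.clip(c*1.5,0,255).astype(np.uint8))
E
```

```text
t 31.35 pos [ 0.4339 -0.0792  0.2415] w 0.085 F [-0.2 -0.3 -0.3] M [0.05 0.23 0.02]
q [-0.431 -0.156  2.032  0.145  0.869  1.234] r 0.4411
```

View pics/k1.png

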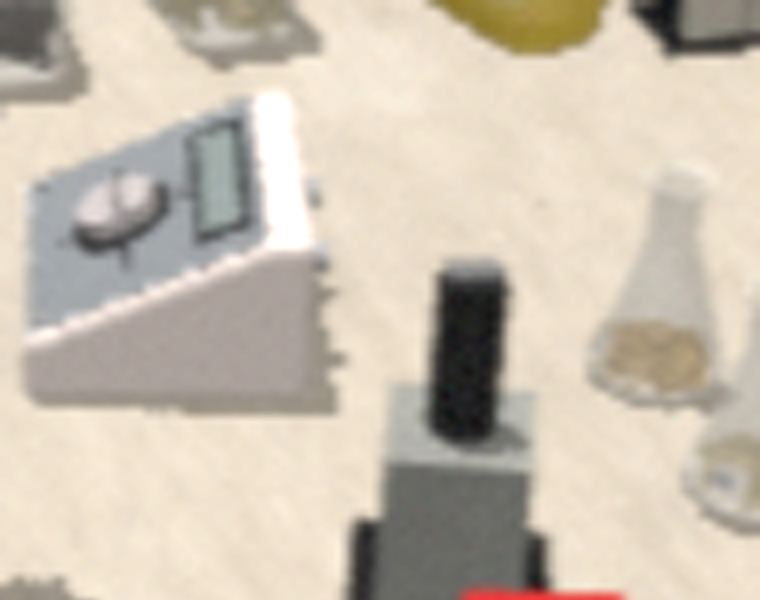

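View pics/k2.png

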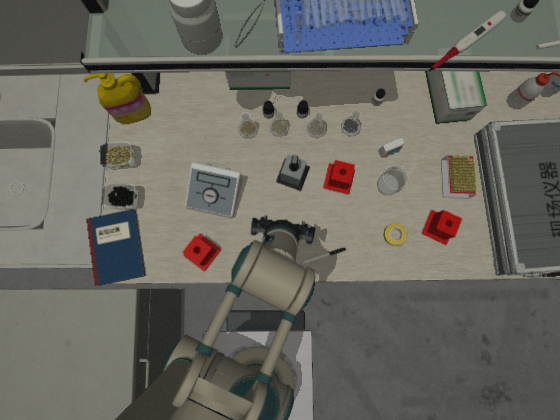

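View pics/k3.png

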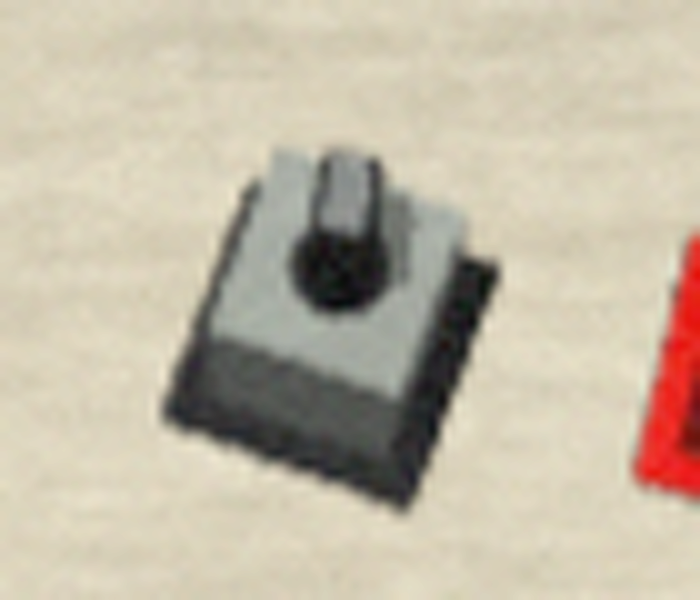

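Run:
```python
from h import *
p=np.load("t8.npy"); c=cv2.resize(p[165:220,180:240,::-1],None,fx=10,fy=10,interpolation=cv2.INTER_CUBIC); cv2.imwrite("pics/k4.png",np.clip(c*1.4,0,255).astype(np.uint8))
cv2.imwrite("pics/k5.png",np.load("s8.npy")[...,::-1])
g=p.astype(float).mean(2); v,u=np.mgrid[185:206,198:222]; g=g[185:206,198:222]
m=(np.hypot(u-209.9,v-195.6)<4.5); w=np.where(m,np.clip(np.percentile(g[m],55)-g,0,None),0)
C=np.cov(np.c_[u[m],v[m]].T,aweights=w[m]+1e-9); ev,E=np.linalg.eigh(C); print(np.degrees(np.arctan(E[1,1]/E[0,1])))
```

```text
12.314868524870597
```

View pics/k4.png

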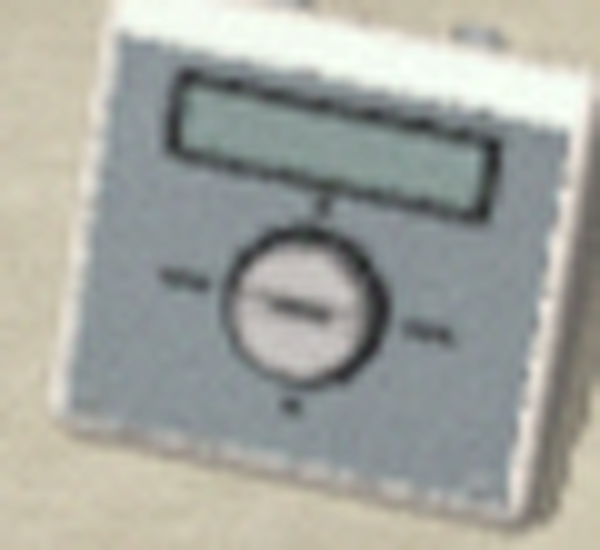

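View pics/k5.png

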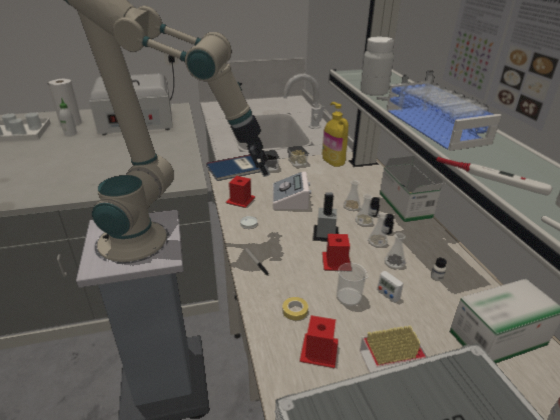

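Slot lies along the bars, the driver stands fully down, and the bystanders are in place. Handing in.

```bash
python3 -c "
from rig import manip
print(manip.sign_off())"
```

```text
the job is handed in; nothing more can be done
None
```

The dial was turned clockwise about a quarter turn to its stop, and the screwdriver is back in its grey stand, upright and fully down. I handed the job in at about 31 s of the 64 s allowed. There is no verdict yet.

**How it was done**
- **Tilting the tool:** the moves only allow a turn about the tool's own axis. I tilted the tool 25° by commanding poses just out of reach, so that the blade entered the slot within about 1° of square.
- **Turning the dial:** I turned the blade until the resisting torque rose to about 0.23 N m, which I took as the stop.
- **Returning the screwdriver:** the tool was still tilted, so I braced the blade in the stand's hole and let the handle swing upright in a light grip. Then I lowered it fully and let go.

**Last checks**
- **Dial:** before the screwdriver went back, the slot measured 11 to 12° in the image against 11° for the bar marks. The final picture gave 12.3°, which is within measuring error.
- **Screwdriver:** its cap shows at the same pixel in the side view as at the start.
- **Other things:** no bystander looks moved in the last side picture.
- **Forces:** contact force readings peaked at about 20 N, while the blade pressed into the slot.

**What went wrong on the way:** the arm once swung into a wrong joint posture while carrying the screwdriver and had to be backed out. It cost about 2 s, and the force readings showed no contact.

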